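Lock a spring channel nut into the bench channel

ROBOT

A 6-joint arm with a two-finger parallel gripper is mounted at the origin on the work surface. World frame = base frame: x ahead of the robot, y to its left, z up, the work surface at z = 0. Lengths are in m, angles in degrees, forces in N, time in s.
With the tool pointing down it reaches from about 0.4 to 0.825 m from the base axis. Payload 7 kg.
Tool frame: the origin (TCP) lies midway between the tips of the shut fingers; the grasp point (between the pads) lies 19 mm behind it (r.hold_point_z is the distance from the TCP to the grasp point, in m); x points along the fingers, y is the direction in which the jaws open and shut, and the axes are right-handed (so a half turn about x gives the same grasp; the last joint's range is limited). The gripper opens to 88 mm and grips with 3 to 60 N. Pads are 19 mm wide; open, the fingers measure 130 mm over their backs; the gripper's body (78 mm by 193 mm) begins 47 mm behind the grasp point.
Start: joints at [91.908, 20.546, 0.682, 0, -70.136, -16.507], TCP at [0.17, 0.653, 0.196] pointing down, gripper open.
Joint ranges: [-176.03, 176.03], [-82.01, 121.73], [-58.28, 71.71], [-173.87, 95.51], [-174.79, -0.11], [-173.66, 173.66]. Speed limits (degrees/s): [136.94, 136.94, 172.46, 180, 180, 180].

INTERFACE

Orientations are given as [roll, pitch, yaw] about the fixed x, y, z axes, in that order (R = Rz(yaw) Ry(pitch) Rx(roll)).
In Python, from plant import r, viewer, order gives the robot as it stands. The module is installed in compiled form; this text tells all that it offers.
- The arm moves only by the shell command python3 -m creep 'ROWS' [FORCE]. ROWS is JSON, a list of rows, each an object of numbers: "ax", "ay", "az": the turn, a rotation vector about the tool's x, y, z in degrees; "tx", "ty", "tz": the shift along the tool's x, y, z in m; "fingers": the finger opening in m, from 0 to 0.0876. A call has 1 to 5 rows; each row is the pose to reach, as a shift and turn from the pose commanded when the call began, along the tool's axes at that moment; what a row does not reach only later rows make up. A row lasts 1/10 s, in which the tool goes at most 50 mm and 8.59 degrees, less where a joint would pass 70% of its speed; a pose out of reach is approached as far as the arm can. A call with a gripper value outside its range is refused whole. The fingers move at their own pace and stop on an object; FORCE is the grip in N (left out, the last holds). Time passes only in rows, so rows that repeat a pose let the fingers close. It gives the time, the measured TCP pose, the force and the opening at its end, in the units of the state.
- r.get_state(): the state, without advancing time (a new reading comes with each control period).
- viewer.capture(name): name is "side" or "top"; returns a dict with "pixels" (480x640x3 uint8, blue, green, red), "depth" (480x640 float32, m along the optical axis (not along the pixel's ray), 0 where there is no reading), "fx", "fy", "cx", "cy" (pixels), "k1" (the pictures are not rectified: a ray, as slopes to the right and down, at radius r is drawn at 1 + k1 r^2 times it, then the intrinsics apply), "rvec" (rotation vector, rad) and "tvec" (3), from world to camera coordinates, as OpenCV has them. Camera axes: x right, y down, z forward; pixel columns grow to the right and rows downward; lengths in m; the calibration is good to about 2 mm. A picture is of the moment at which its call begins.
- order.close_job(): hands the job in, once; it reports no verdict.
The state is a dict: "time_s": time; "joints": joint angles; "qd": joint speeds; "joint_torque": joint torques, N m; "tcp_pos": TCP position; "eef_rot": TCP orientation; "contact_force": force on the tool from outside, world axes, zero at the start; "moment": the same for the moment, N m; "gripper_width": finger opening in m.
Only numpy, scipy, OpenCV 4.12 (cv2) and the standard library are available. Lean on these libraries where they do the work, as an engineer would, in place of code of your own. Each camera call takes 0.05 s, during which the arm holds its last target.

TASK

Take the spring channel nut with its hex post out of the wooden punch block and lock it in the steel channel at the pencil mark: pass it lengthwise through the slot, press it down against its spring, give it a quarter turn clockwise and let it rise until its grooves catch both lips. Then pull up on the post with about 10 N to prove that it holds, and leave it standing there on its own. Never push or pull on it with more than about 20 N, and leave the beaker, jar and spool alone.

Things in the scene. Friction and masses are not known exactly. Their poses are not given: they have to be found in the camera images.
- nut: Steel spring channel nut with hex post, about 0.19 kg, loose, stood in the block's big hole. Origin: centre of its plate's underside, z up the post. Plate 36.5 (x) by 20.5 (y) by 7 mm, lower edges chamfered 1 mm. Corners (+x,-y) and (-x,+y) are rounded, the others square: in the channel it turns only clockwise from above and stops on the side walls about 5 degrees past a quarter turn.
- grooves (a point): On the nut's axis, 7 mm above its origin, at the floor of its two grooves; axes as the nut's. The grooves run along y, 4.5 mm wide and 2.5 mm deep, at |x| 10 to 14.5 mm, between a middle land and a tooth at each end (tops 9.5 mm above the nut's origin).
- post (a point): Centre of the post, 52 mm above the nut's origin; axes as the nut's. Hexagon, 17 mm across flats, from 9.5 to 72 mm above the nut's origin; its flats face +x, -x and 60 degrees to either side of these.
- foot (a point): Lower end of the coil spring, 28 mm below the nut's origin when free; axes as the nut's. Coil 16 mm across. It pushes back 1.1 N per mm of shortening and is solid at 12 mm (13 N).
- channel: Galvanised strut channel fixed to the bench, 500 mm long (y), ends closed, 42 wide (x), 41 high, slot upwards. Origin: centre of its underside. Floor inside at z 2.5 mm, inner width 38. At y -190 mm a like post already stands, 106 mm high, with a 60 mm wire hoop on its +x side.
- slot (a point): Middle of the slot at the channel's top, z 41 mm; axes as the channel's. The slot is 22 mm wide, its edges rounded to 1.5 mm; the lips are 2.5 mm thick (|x| 11 to 13.5 mm), turned down to z 33 mm.
- seat (a point): Channel's centre, z 26 mm: the height of the nut's origin when locked, the lips at the bottom of its grooves, held up by 5 N of spring (about 8 N of contact in all, to which your pull adds). On the way down the spring touches the floor at nut z 30.5 mm; the nut turns under the lips below z 23 mm (8 N or more).
- mark: Pencil line across the channel on two tabs of masking tape, 16 mm long, one on each flange. Origin: on the channel's centre line at the pencil line, level with the channel's top, 41 mm above the bench; axes as the channel's. The post's axis belongs here.
- block: Wooden punch block fixed to the bench, 48 mm high. Origin: bottom centre under its big hole (26 mm across, 40 deep), which the nut's plate bridges with the spring inside. 52 mm wide (x), from y -26 to +130 mm; four steel punches stand at y 83 to 112 mm, up to 94 mm above the bench.
- beaker: Silver beaker, 72 mm across, 85 mm high, beside the channel; leave alone. Origin: centre of its foot.
- jar: Small glass jar with a black cap, 48 mm across, 62 mm high, beside the channel; leave alone. Origin: centre of its foot.
- spool: Dark wooden spool, 40 mm across, 50 mm high, beside the channel; leave alone. Origin: centre of its foot.
There are look-alikes about, which are no part of the job. There is more than one size of the nut; the job needs the middle-sized.

How it is judged (in metres and radians):
On the way, in this order (a step that is already met when the one before it is completed fails the run):
1. the nut's plate is down between the lips, lengthwise (z of nut in the frame of channel between 0 and 0.033 m and x of nut in the frame of channel between -0.006 and 0.006 m and angle between the x axis of nut and the y axis of channel, either way round below 0.2 rad), for 0.05 s.
2. the nut is pressed below the lips and turned across the channel (z of nut in the frame of channel between 0 and 0.0248 m and x of nut in the frame of channel between -0.006 and 0.006 m and angle between the x axis of nut and the x axis of channel, either way round below 0.35 rad), for 0.05 s.
3. locked across the channel with the lips in its grooves, the nut is pulled up against them with about 8 N or more (contact forces of spring and pull add up to 15.5 N) (z of nut in the frame of channel between 0.0251 and 0.0275 m and x of nut in the frame of channel between -0.006 and 0.006 m and angle between the x axis of nut and the x axis of channel, either way round below 0.14 rad and contact force between nut and channel above 15.5 N), for 0.1 s.
At the end, for the whole second after the job is handed in: The nut is locked in the channel: origin 25.1 to 27.5 mm above the channel's underside, its length within 0.14 rad of square across, post within 0.06 rad of upright and 8 mm of the pencil mark, at rest and released; beaker, jar and spool within 20 mm of where they stood (z of nut in the frame of channel between 0.0251 and 0.0275 m and x of nut in the frame of channel between -0.006 and 0.006 m and angle between the x axis of nut and the x axis of channel, either way round below 0.14 rad and angle between nut's own z axis and vertical below 0.06 rad and horizontal distance between nut and mark below 0.008 m and linear speed of nut below 0.01 m/s and distance of each of beaker, jar, spool from where it was at the start of the episode below 0.02 m); the robot touches nothing.
It fails at once if the forces between nut, spring and channel add up to more than 30 N (contact force between nut and channel above 30 N).
It fails at once if the beaker is moved by more than 20 mm (distance of beaker from where it was at the start of the episode above 0.02 m).
It fails at once if the jar is moved by more than 20 mm (distance of jar from where it was at the start of the episode above 0.02 m).
It fails at once if the spool is moved by more than 20 mm (distance of spool from where it was at the start of the episode above 0.02 m).
It also fails if it takes over 72 s, if anything falls off the work surface, if the arm or the gripper's body presses on something with over 40 N, if the wrist force passes 120 N, or if a joint passes its speed limit or range.

## Working session

There is one attempt and no reset: what is moved stays moved. The work goes in short steps, Python scripts to look and compute and a shell command to move; the robot and the scene stay as the last step left them, time stands still between calls to the robot, and variables do not carry over. Pictures are saved under pics/ and viewed, and the job is handed in when it is done.

```bash
mkdir -p pics
cat > h.py <<'E'
import numpy as np, cv2
from plant import r, viewer, order
def cap(n,save=None):
    c=viewer.capture(n)
    if save: cv2.imwrite('pics/'+save,c['pixels'])
    np.save('/tmp/%s_d.npy'%n,c['depth']); 
    import pickle; pickle.dump(c,open('/tmp/%s.pkl'%n,'wb'))
    return c
def load(n):
    import pickle; return pickle.load(open('/tmp/%s.pkl'%n,'rb'))
def dist(c): return np.array([c['k1'],0,0,0,0],float)
def K(c): return np.array([[c['fx'],0,c['cx']],[0,c['fy'],c['cy']],[0,0,1.]])
def ray(c,u,v):
    x,y=(u-c['cx'])/c['fx'],(v-c['cy'])/c['fy']
    p=np.array([x,y])
    q=p.copy()
    for _ in range(30): q=p/(1+c['k1']*(q@q))
    R=cv2.Rodrigues(np.array(c['rvec'],float))[0]
    t=np.array(c['tvec'],float).ravel()
    return -R.T@t, R.T@np.array([q[0],q[1],1.])
def atz(c,u,v,z):
    o,d=ray(c,u,v); return o+d*(z-o[2])/d[2]
def dep(c,u,v):
    o,d=ray(c,u,v); return o+d*c['depth'][int(round(v)),int(round(u))]
def proj(c,P):
    return cv2.projectPoints(np.array(P,float).reshape(-1,3),np.array(c['rvec'],float),np.array(c['tvec'],float),K(c),dist(c))[0].reshape(-1,2)
def crop(c,u0,v0,u1,v1,s,name):
    cv2.imwrite('pics/'+name,cv2.resize(c['pixels'][v0:v1,u0:u1],None,fx=s,fy=s,interpolation=cv2.INTER_CUBIC))
E
python3 - <<'E'
from h import *
for n in('side','top'):
    c=cap(n,n+'1.png'); print(n,ray(c,320,240),c['fx'],c['k1'])
print(r.get_state(), r.hold_point_z)
E
```

```text
side (array([ 0.06931672, -0.98000057,  0.71120861]), array([ 0.33537621,  0.78893877, -0.51504801])) 599.8415101633442 -0.0716615777751189
top (array([0.34407614, 0.03150054, 1.33452473]), array([ 0.1042167 , -0.0021474 , -0.99467366])) 583.362919767229 -0.02878308020731575
{'time_s': 0.1, 'joints': array([ 9.19073283e+01,  2.05871225e+01,  6.39224758e-01, -1.74863722e-02,
       -7.01367979e+01, -1.65048822e+01]), 'qd': array([ 0.02776011, -0.13615054,  0.08435988,  0.01906867,  0.02996892,
       -0.06084245]), 'joint_torque': array([-7.48153343e-04, -5.84164488e+01,  2.93749738e+01,  7.01553851e+00,
        1.01087141e-02, -5.34005301e-05]), 'tcp_pos': array([0.17005237, 0.65272492, 0.19552109]), 'eef_rot': array([ 95.52187834,  89.91372327, -99.08162919]), 'contact_force': array([-0.64350189, -0.66200243,  0.05876662]), 'moment': array([ 0.01180193, -0.02886218,  0.01686667]), 'gripper_width': 0.08754609595840815} 0.0188
```

View pics/side1.png

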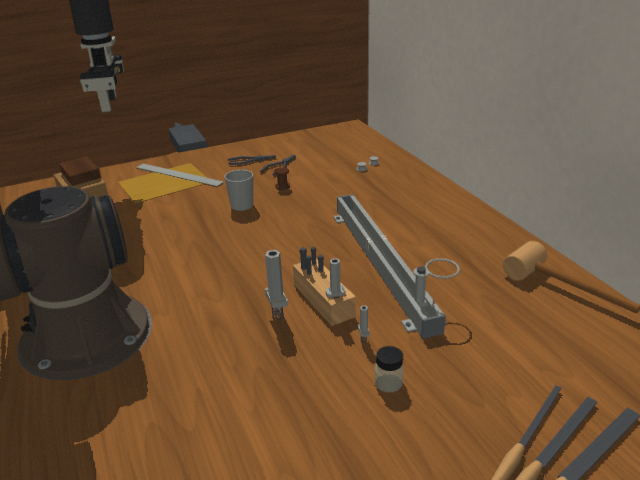

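View pics/top1.png

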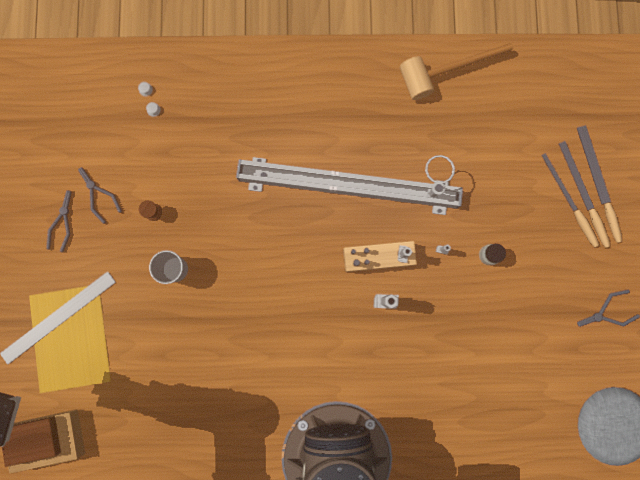

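The side view shows the big nut at (275,285), the middle nut in the block at (335,277), the small nut at (364,322), the channel from (345,200) to (430,325), and the jar at (389,370). In the top view they are the big nut at (387,301), the block nut at (406,253), the small nut at (444,249), and pencil tabs near (334,173/187). The nut in the block fits: it is the middle size and its plate bridges the hole. I'll check it in enlarged crops.

Run:
```python
from h import *
c=load('top'); crop(c,340,225,460,315,6,'t_nut.png'); crop(c,300,155,370,205,10,'t_mark.png'); crop(c,230,150,470,220,3,'t_ch.png')
c=load('side'); crop(c,250,230,390,350,5,'s_nut.png');
```

```text
(no output)
```

View pics/t_nut.png

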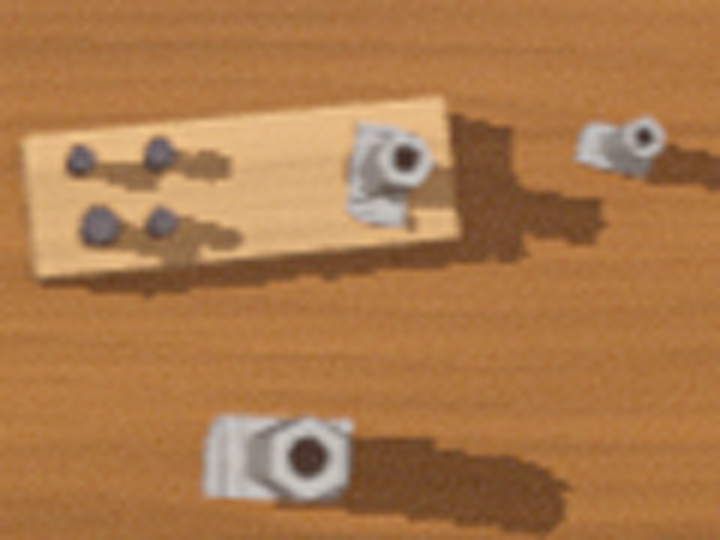

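View pics/t_mark.png

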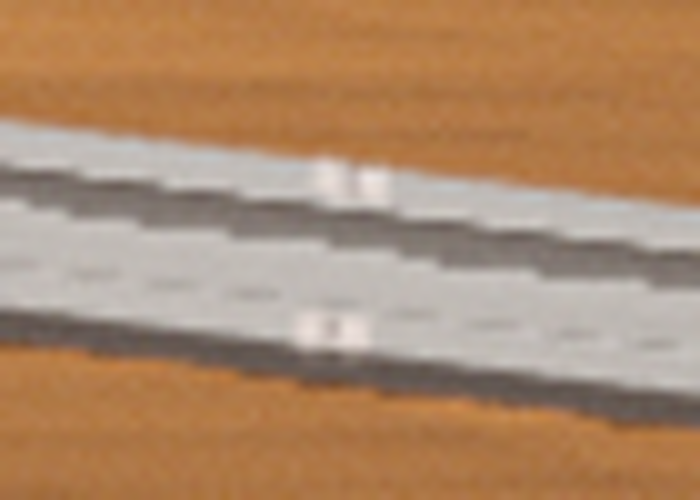

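View pics/t_ch.png

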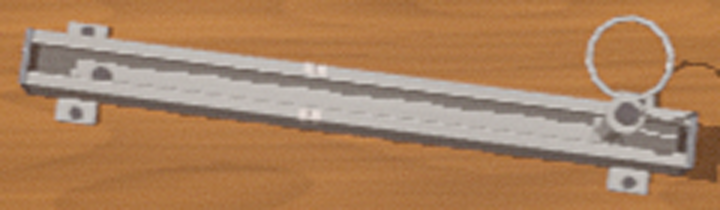

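View pics/s_nut.png

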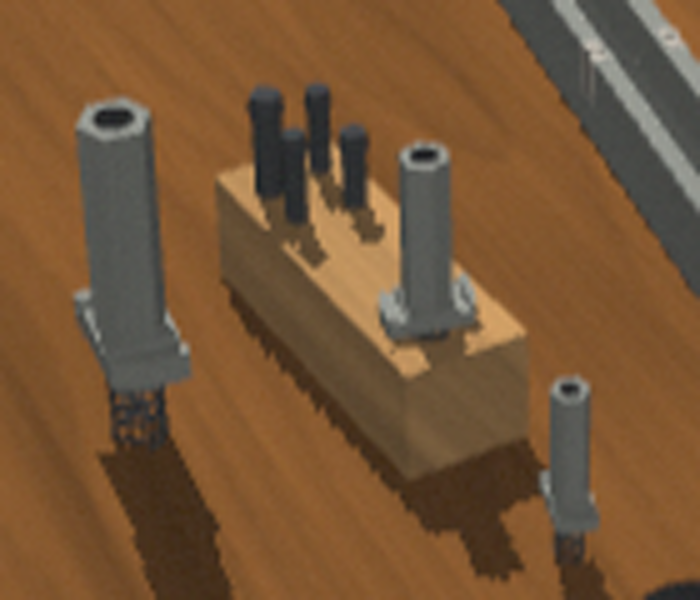

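The block's nut is the middle size; the others are clearly larger and smaller and stand on the bench. In the top crop its post top is near (407.2,251), and in the side crop near (334.5,261). The pencil lines are at about (335,173) and (333,187.5).

Run:
```python
from h import *
T=load('top');S=load('side')
f=lambda x,y,u0,v0,s:(u0+(x+.5)/s-.5,v0+(y+.5)/s-.5)
def tri(a,b):
    o1,d1=ray(T,*a);o2,d2=ray(S,*b)
    A=np.stack([d1,-d2],1);s=np.linalg.lstsq(A,o2-o1,rcond=None)[0]
    p,q=o1+s[0]*d1,o2+s[1]*d2;return (p+q)/2,np.linalg.norm(p-q)
a=f(405,158,340,225,6);b=f(424,156,250,230,5)
print('post',tri(a,b),atz(T,*a,.12),atz(S,*b,.12))
m1=f(354,184,300,155,10);m2=f(333,328,300,155,10)
s1=f(597,52,250,230,5);s2=f(668,37,250,230,5)
P1,P2=atz(T,*m1,.041),atz(T,*m2,.041);print('mark T',P1,P2,(P1+P2)/2)
print('side',atz(S,*s1,.041),atz(S,*s2,.041))
# plate yaw, top z .055
q=[atz(T,*f(x,y,340,225,6),.055) for x,y in((362,125),(350,220))];d=q[0]-q[1];print('plate left edge yaw',np.degrees(np.arctan2(d[1],d[0])),q)
q=[atz(T,*f(x,y,340,225,6),.048) for x,y in((38,278),(460,238),(443,97),(22,135))];d=q[0]-q[1];e=q[3]-q[2];print('block yaw',np.degrees(np.arctan2(-d[0],d[1])),np.degrees(np.arctan2(-e[0],e[1])),np.round(q,4))
# channel edges top
for z,pts in((.041,[(33,30),(690,113)]),(.041,[(33,87),(690,165)])):
    q=[atz(T,*f(x,y,230,150,3),z) for x,y in pts];d=q[0]-q[1];print('ch',np.degrees(np.arctan2(-d[0],d[1])),np.linalg.norm(d),q)
# heights by depth
for n,c in(('T',T),('S',S)):
    print(n,dep(c,*(a if n=='T' else b)))
# depth top points cluster: all points 0.1<z near
D=T['depth'];R=cv2.Rodrigues(np.array(T['rvec'],float))[0]
for (u,v) in [(360,240),(400,262),(330,173),(333,188),(335,174)]: print(u,v,np.round(dep(T,u,v),4))
```

```text
post (array([ 0.4466754 , -0.15333491,  0.12044135]), np.float64(0.0015609960249754083)) [ 0.44597543 -0.15312544  0.12      ] [ 0.44775099 -0.15283758  0.12      ]
mark T [ 0.63153515 -0.00704731  0.041     ] [ 0.59851173 -0.00178684  0.041     ] [ 0.61502344 -0.00441707  0.041     ]
side [ 0.60028061 -0.00152528  0.041     ] [ 0.63377179 -0.00436458  0.041     ]
plate left edge yaw -8.794464478020336 [array([ 0.46382103, -0.14750296,  0.055     ]), array([ 0.42888995, -0.1420988 ,  0.055     ])]
block yaw 4.604819348623559 4.414567407605249 [[ 0.4096 -0.0275  0.048 ]
 [ 0.4221 -0.1835  0.048 ]
 [ 0.4745 -0.1789  0.048 ]
 [ 0.4624 -0.0226  0.048 ]]
ch -7.983425386469775 0.4996299798984808 [array([0.6647191 , 0.20589444, 0.041     ]), array([ 0.59532717, -0.28889327,  0.041     ])]
ch -7.546018543946273 0.4973075682890227 [array([0.62092249, 0.20574303, 0.041     ]), array([ 0.55561484, -0.28725771,  0.041     ])]
T [ 0.44572058 -0.15266369  0.12303749]
S [ 0.44766298 -0.15302993  0.12013748]
360 240 [ 0.4836 -0.0641 -0.0085]
400 262 [ 0.4274 -0.1472  0.051 ]
330 173 [0.632  0.0041 0.039 ]
333 188 [ 0.5964 -0.002   0.0444]
335 174 [ 0.6292 -0.0071  0.0406]
```

```bash
cat >> h.py <<'E'
from scipy.spatial.transform import Rotation as Ro
def st(p=True):
    s=r.get_state(); R=Ro.from_euler('xyz',s['eef_rot'],degrees=True).as_matrix()
    if p:
        print('t',round(s['time_s'],2),'tcp',np.round(s['tcp_pos'],4),'toolx',np.round(R[:,0],3),'yaw_y',round(np.degrees(np.arctan2(R[1,1],R[0,1])),2),'yaw_z',round(np.degrees(np.arctan2(R[1,2],R[0,2])),2))
        print('F',np.round(s['contact_force'],2),'M',np.round(s['moment'],3),'w',round(s['gripper_width'],4),'j',np.round(s['joints'],1))
    return s,R
def to(P,dyaw=None):
    s,R=st(False); print('shift tool axes',np.round(R.T@(np.array(P)-s['tcp_pos']),4))
E
python3 -c "
from h import *
st()"
```

```text
t 0.1 tcp [0.1701 0.6527 0.1955] toolx [-0.    -0.001 -1.   ] yaw_y -104.6 yaw_z 165.4
F [-0.64 -0.66  0.06] M [ 0.012 -0.029  0.017] w 0.0875 j [ 91.9  20.6   0.6  -0.  -70.1 -16.5]
```

Run:
```python
from h import *
T=load('top');S=load('side')
print(dep(S,*(272.5,253)),dep(T,391,301),dep(T,392,298),dep(T,390,304))
print([np.round(atz(S,250+115/5,230+118/5,z),3) for z in (.1,.12,.14,.16)],[np.round(atz(T,340+308/6,225+457/6,z),3) for z in (.1,.12,.14,.16)])
```

```text
[ 0.34621887 -0.10955331  0.14125304] [ 0.34230946 -0.11400063  0.14154933] [ 0.34835033 -0.11606036  0.14268503] [ 0.33628433 -0.11156407  0.14353893]
[array([ 0.366, -0.049,  0.1  ]), array([ 0.357, -0.079,  0.12 ]), array([ 0.347, -0.11 ,  0.14 ]), array([ 0.337, -0.14 ,  0.16 ])] [array([ 0.342, -0.12 ,  0.1  ]), array([ 0.342, -0.117,  0.12 ]), array([ 0.342, -0.115,  0.14 ]), array([ 0.342, -0.112,  0.16 ])]
```

```bash
python3 -m creep '[{"tz":-0.039,"ty":0.031,"ax":8},{"tz":-0.078,"ty":0.062,"ax":16},{"tz":-0.117,"ty":0.093,"ax":24},{"tz":-0.156,"ty":0.124,"ax":32},{"tz":-0.196,"ty":0.156,"ax":40,"fingers":0.05}]' 20; python3 -c "
from h import *
st(); to([.45,.16,.196])"
```

```text
t 0.1 tcp [0.1701 0.6527 0.1955] toolx [-0.    -0.001 -1.   ] yaw_y -104.6 yaw_z 165.4
F [-0.64 -0.66  0.06] M [ 0.012 -0.029  0.017] w 0.0875 j [ 91.9  20.6   0.6  -0.  -70.1 -16.5]
shift tool axes [ 2.000e-04  4.062e-01 -3.951e-01]invalid input
```

```bash
python3 -m creep '[{"ax":8,"ay":0,"az":0,"tx":0,"ty":0.031,"tz":-0.039,"fingers":0.05},{"ax":16,"ay":0,"az":0,"tx":0,"ty":0.062,"tz":-0.078,"fingers":0.05},{"ax":24,"ay":0,"az":0,"tx":0,"ty":0.093,"tz":-0.117,"fingers":0.05},{"ax":32,"ay":0,"az":0,"tx":0,"ty":0.124,"tz":-0.156,"fingers":0.05},{"ax":40,"ay":0,"az":0,"tx":0,"ty":0.156,"tz":-0.196,"fingers":0.05}]' 20; python3 -c "
from h import *
st(); to([.45,.16,.196])"
```

```text
time_s: 0.6
tcp_pos: [0.3204, 0.4519, 0.1961]
eef_rot: [117.9, 90.0, -117.0]
contact_force: [0.6, 0.0, 0.2]
gripper_width: 0.0539
t 0.6 tcp [0.3204 0.4519 0.1961] toolx [-0. -0. -1.] yaw_y -144.9 yaw_z 125.1
F [0.56 0.03 0.23] M [ 0.143 -0.196 -0.086] w 0.0539 j [ 74.9   9.2 -14.8  -0.  -66.1 -39.8]
shift tool axes [ 2.000e-04  6.180e-02 -3.133e-01]
```

```bash
python3 -m creep '[{"ax":8,"ay":0,"az":0,"tx":0,"ty":0.002,"tz":-0.048,"fingers":0.05},{"ax":16,"ay":0,"az":0,"tx":0,"ty":0.004,"tz":-0.096,"fingers":0.05},{"ax":24,"ay":0,"az":0,"tx":0,"ty":0.006,"tz":-0.144,"fingers":0.05},{"ax":32,"ay":0,"az":0,"tx":0,"ty":0.008,"tz":-0.192,"fingers":0.05},{"ax":40,"ay":0,"az":0,"tx":0,"ty":0.009,"tz":-0.238,"fingers":0.05}]' 20; python3 -c "
from h import *
st(); to([.449,.02,.196])"
```

```text
time_s: 1.1
tcp_pos: [0.4508, 0.2526, 0.1964]
eef_rot: [55.7, 90.0, 140.8]
contact_force: [1.8, 0.3, -0.0]
gripper_width: 0.0498
t 1.1 tcp [0.4508 0.2526 0.1964] toolx [-0.  0. -1.] yaw_y 175.08 yaw_z 85.08
F [ 1.79  0.3  -0.03] M [ 0.257 -0.192 -0.008] w 0.0498 j [ 51.    5.6 -19.   -0.  -65.4 -56. ]
shift tool axes [ 0.0004 -0.0182 -0.2319]
```

```bash
python3 -m creep '[{"ax":8,"ay":0,"az":0,"tx":0,"ty":-0.004,"tz":-0.046,"fingers":0.05},{"ax":16,"ay":0,"az":0,"tx":0,"ty":-0.008,"tz":-0.092,"fingers":0.05},{"ax":24,"ay":0,"az":0,"tx":0,"ty":-0.012,"tz":-0.138,"fingers":0.05},{"ax":32,"ay":0,"az":0,"tx":0,"ty":-0.016,"tz":-0.185,"fingers":0.05},{"ax":40,"ay":0,"az":0,"tx":0,"ty":-0.018,"tz":-0.232,"fingers":0.05}]' 20; python3 -c "
from h import *
st(); to([.4465,-.153,.196])"
```

```text
time_s: 1.6
tcp_pos: [0.4492, 0.0201, 0.1963]
eef_rot: [-3.5, 90.0, 41.5]
contact_force: [1.0, 0.3, -0.5]
gripper_width: 0.0503
t 1.6 tcp [0.4492 0.0201 0.1963] toolx [ 0.  0. -1.] yaw_y 135.09 yaw_z 45.09
F [ 0.98  0.25 -0.46] M [ 0.054 -0.289  0.028] w 0.0503 j [ 27.8  -1.3 -26.3  -0.  -65.  -72.7]
shift tool axes [ 0.0003 -0.1203 -0.1245]
```

```bash
python3 -m creep '[{"ax":5,"ay":0,"az":0,"tx":0,"ty":-0.024,"tz":-0.025,"fingers":0.05},{"ax":10,"ay":0,"az":0,"tx":0,"ty":-0.048,"tz":-0.05,"fingers":0.05},{"ax":15,"ay":0,"az":0,"tx":0,"ty":-0.073,"tz":-0.075,"fingers":0.05},{"ax":20,"ay":0,"az":0,"tx":0,"ty":-0.097,"tz":-0.1,"fingers":0.05},{"ax":24,"ay":0,"az":0,"tx":0,"ty":-0.1203,"tz":-0.1245,"fingers":0.05}]' 20
python3 - <<'E'
from h import *
c=cap('top','t2.png');d=cap('side','s2.png'); st()
crop(c,340,200,460,290,6,'t2c.png');crop(d,240,150,400,270,5,'s2c.png')
E
```

```text
time_s: 2.1
tcp_pos: [0.4474, -0.1527, 0.1963]
eef_rot: [108.7, 90.0, 129.9]
contact_force: [1.3, 0.2, 0.4]
gripper_width: 0.0499
t 2.2 tcp [ 0.4471 -0.154   0.1959] toolx [-0.001 -0.    -1.   ] yaw_y 111.08 yaw_z 21.08
F [ 0.58 -0.1   0.05] M [ 0.103 -0.15  -0.023] w 0.05 j [  4.9   1.2 -23.8   0.  -65.  -73.9]
```

View pics/s2.png

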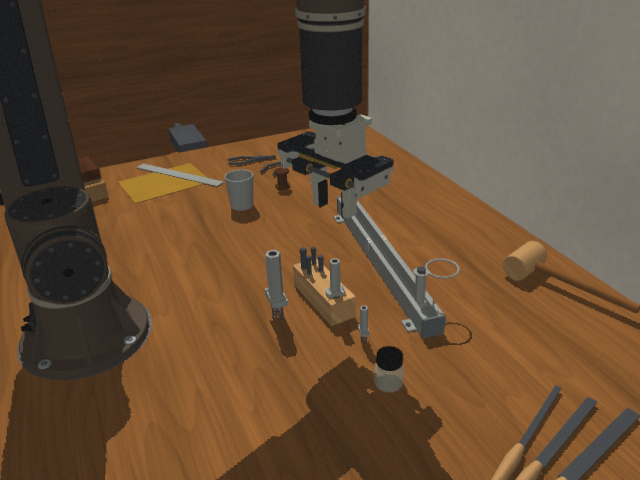

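View pics/t2c.png

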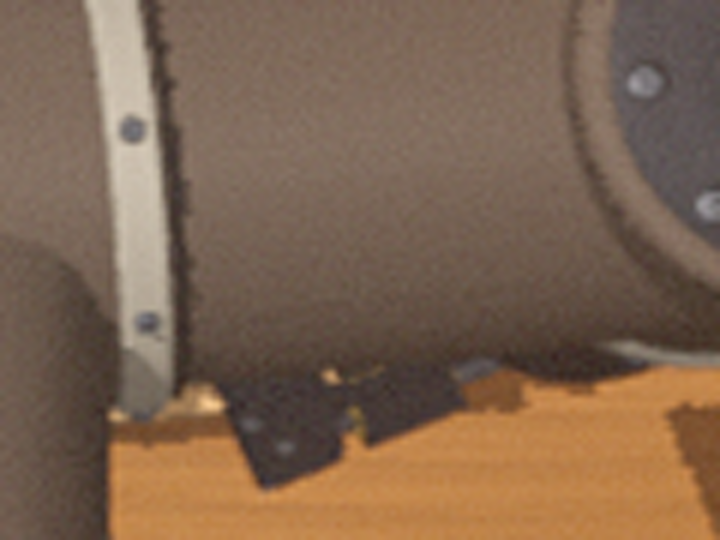

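Run:
```python
from h import *
d=load('side')
print(proj(d,[[.4471,-.154,.1959],[.4467,-.1533,.12]]))
s,R=st(False)
P=s['tcp_pos']
print(proj(d,[P+R[:,1]*.025,P-R[:,1]*.025]))
```

```text
[[333.55725651 224.63607716]
 [333.9830073  261.0678695 ]]
[[323.33605094 219.98291267]
 [344.09470988 229.4469707 ]]
```

View pics/s2c.png

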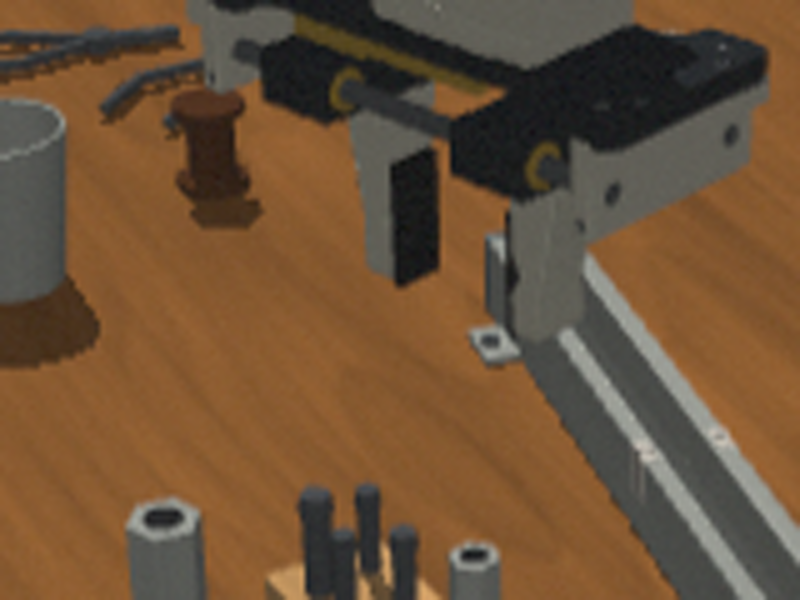

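Run:
```python
from h import *
d=load('side')
for x,y in ((405,265),(380,265),(405,200),(548,325),(548,300),(548,230),(475,560),(650,100)):
    u,v=240+x/5,150+y/5; print(x,y,np.round(dep(d,u,v),4))
```

```text
405 265 [ 0.4322 -0.1366  0.2338]
380 265 [ 0.4249 -0.1317  0.2333]
405 200 [ 0.4321 -0.1385  0.2596]
548 325 [ 0.4567 -0.1978  0.2339]
548 300 [ 0.4577 -0.1958  0.2421]
548 230 [ 0.4543 -0.2029  0.272 ]
475 560 [ 0.448  -0.1549  0.1186]
650 100 [ 0.4641 -0.2527  0.3359]
```

Run:
```python
from h import *
d=load('side')
for z in (.196,.21,.23):
  P=np.array([.1701,.6527,z]);y=np.array([-.252,-.968,0])
  print(z,proj(d,[P,P+y*.044,P-y*.044]))
s=cv2.imread('pics/side1.png');cv2.imwrite('pics/s1g.png',cv2.resize(s[20:140,50:160],None,fx=5,fy=5,interpolation=cv2.INTER_CUBIC))
```

```text
0.196 [[111.06422367 115.30199953]
 [108.77757974 120.78668484]
 [113.24805661 110.07265016]]
0.21 [[110.03234376 110.26943895]
 [107.70843388 115.65381949]
 [112.25117399 105.13690295]]
0.23 [[108.54758752 103.00929239]
 [106.16969811 108.24688338]
 [110.81709046  98.01832517]]
```

View pics/s1g.png

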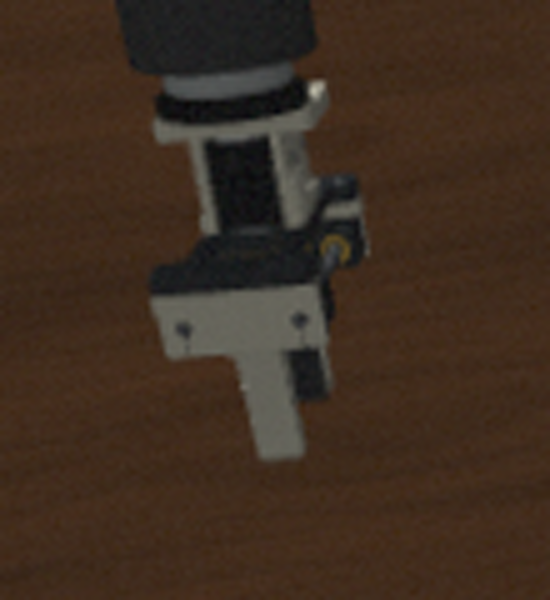

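The side crop shows the finger tips at (321,206) and (350,217). Depth puts them at z ≈ 0.229, about 30 mm higher than the reported TCP of 0.196, while x and y agree. I'll go down part way and measure again rather than trust the reading.

```bash
python3 -m creep '[{"ax":0,"ay":0,"az":0,"tx":0.025,"ty":0,"tz":0,"fingers":0.05},{"ax":0,"ay":0,"az":0,"tx":0.05,"ty":0,"tz":0,"fingers":0.05},{"ax":0,"ay":0,"az":0,"tx":0.06,"ty":0,"tz":0,"fingers":0.05},{"ax":0,"ay":0,"az":0,"tx":0.06,"ty":0,"tz":0,"fingers":0.05},{"ax":0,"ay":0,"az":0,"tx":0.06,"ty":0,"tz":0,"fingers":0.05}]'
python3 - <<'E'
from h import *
d=cap('side','s3.png'); s,R=st();P=s['tcp_pos']
crop(d,270,170,400,300,5,'s3c.png')
print(proj(d,[P,P+R[:,1]*.025,P-R[:,1]*.025]))
E
```

```text
time_s: 2.7
tcp_pos: [0.4484, -0.151, 0.1371]
eef_rot: [-56.6, 90.0, -35.1]
contact_force: [0.7, -0.4, 0.4]
gripper_width: 0.0503
t 2.75 tcp [ 0.4487 -0.1511  0.1374] toolx [ 0.001 -0.    -1.   ] yaw_y 111.45 yaw_z 21.45
F [ 0.38  0.12 -0.09] M [ 0.106 -0.185  0.008] w 0.05 j [  5.3   4.2 -28.9   0.  -56.8 -73.9]
[[334.29870688 252.03145682]
 [324.30553211 247.17253182]
 [344.57495297 257.0274269 ]]
```

View pics/s3c.png

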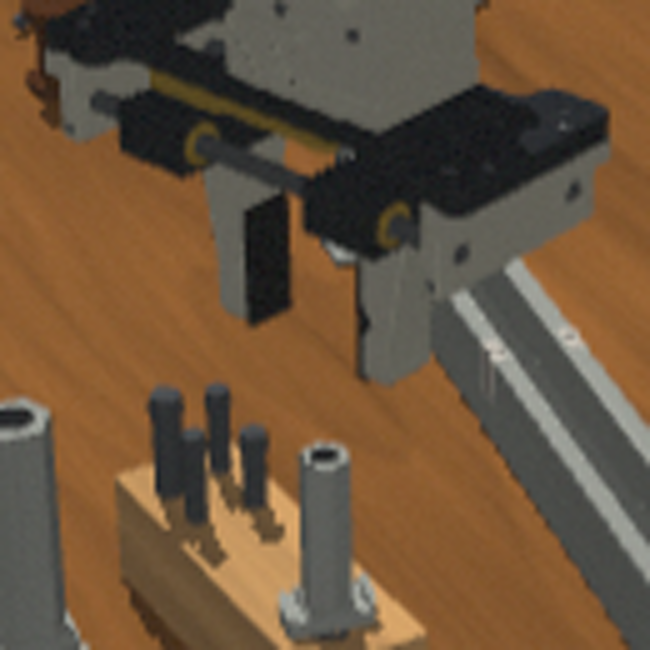

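The crop puts the tips at (323,235) and (348,246), while the reported TCP would project about 12 px lower. The tips are therefore again about 25–30 mm higher than reported. I'll check with depth and step down further.

```bash
python3 - <<'E'
from h import *
d=load('side')
for x,y in ((270,310),(260,310),(280,300),(270,220),(385,370),(400,370),(385,300),(325,445),(325,530)):
    u,v=270+x/5,170+y/5; print(x,y,np.round(dep(d,u,v),4))
E
python3 -m creep '[{"ax":0,"ay":0,"az":0,"tx":0.025,"ty":0,"tz":0,"fingers":0.05},{"ax":0,"ay":0,"az":0,"tx":0.045,"ty":0,"tz":0,"fingers":0.05},{"ax":0,"ay":0,"az":0,"tx":0.045,"ty":0,"tz":0,"fingers":0.05},{"ax":0,"ay":0,"az":0,"tx":0.045,"ty":0,"tz":0,"fingers":0.05}]'
python3 - <<'E'
from h import *
d=cap('side','s4.png'); s,R=st();P=s['tcp_pos']
crop(d,270,190,400,300,6,'s4c.png')
E
```

```text
270 310 [ 0.4406 -0.1263  0.1684]
260 310 [ 0.4343 -0.1317  0.1728]
280 300 [ 0.4444 -0.1267  0.1717]
270 220 [ 0.4419 -0.1256  0.2045]
385 370 [ 0.4525 -0.1956  0.1776]
400 370 [ 0.4583 -0.1955  0.1759]
385 300 [ 0.4536 -0.1938  0.204 ]
325 445 [ 0.4508 -0.1489  0.1207]
325 530 [ 0.4437 -0.1628  0.0941]
time_s: 3.15
tcp_pos: [0.4486, -0.1513, 0.0925]
eef_rot: [-47.5, 89.9, -26.1]
contact_force: [0.3, 0.2, 0.1]
gripper_width: 0.0497
t 3.2 tcp [ 0.449  -0.1513  0.0928] toolx [ 0.002 -0.    -1.   ] yaw_y 111.43 yaw_z 21.43
F [0.41 0.27 0.32] M [ 0.064 -0.218 -0.014] w 0.0501 j [  5.3   7.1 -32.4   0.  -50.4 -73.9]
```

View pics/s4c.png

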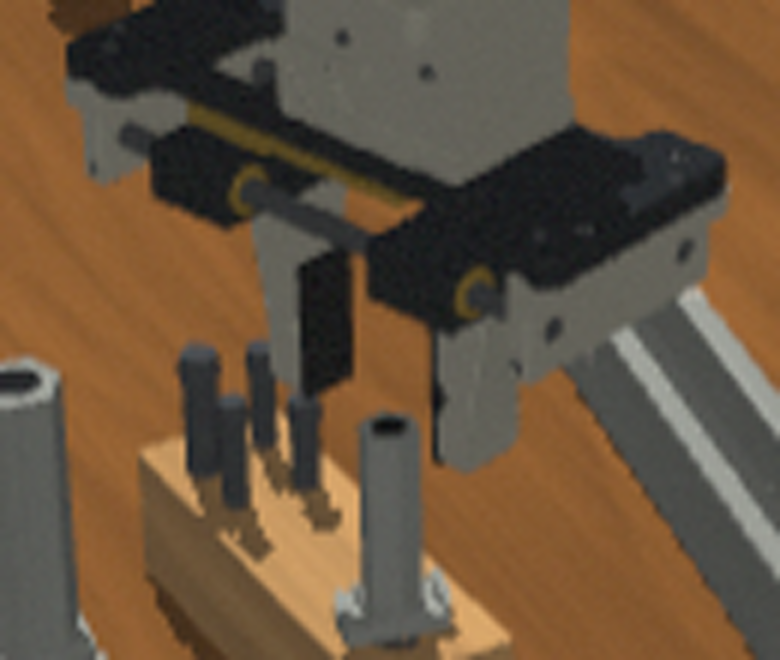

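```bash
python3 -m creep '[{"ax":0,"ay":0,"az":0,"tx":0.012,"ty":0,"tz":-0.002,"fingers":0.05},{"ax":0,"ay":0,"az":0,"tx":0.025,"ty":0,"tz":-0.002,"fingers":0.05},{"ax":0,"ay":0,"az":0,"tx":0.037,"ty":0,"tz":-0.002,"fingers":0.05},{"ax":0,"ay":0,"az":0,"tx":0.037,"ty":0,"tz":-0.002,"fingers":0.05},{"ax":0,"ay":0,"az":0,"tx":0.037,"ty":0,"tz":-0.002,"fingers":0.05}]'
python3 - <<'E'
from h import *
d=cap('side','s5.png'); s,R=st();P=s['tcp_pos']
crop(d,270,190,400,300,6,'s5c.png')
E
```

```text
time_s: 3.7
tcp_pos: [0.4469, -0.152, 0.0555]
eef_rot: [-30.9, 89.9, -9.5]
contact_force: [-0.1, 0.5, -0.4]
gripper_width: 0.0501
t 3.75 tcp [ 0.447  -0.152   0.0556] toolx [ 0.002 -0.    -1.   ] yaw_y 111.42 yaw_z 21.42
F [ 0.73  0.79 -0.89] M [ 0.092 -0.153  0.013] w 0.0502 j [  5.2   9.8 -35.2   0.  -44.9 -73.8]
```

View pics/s5c.png

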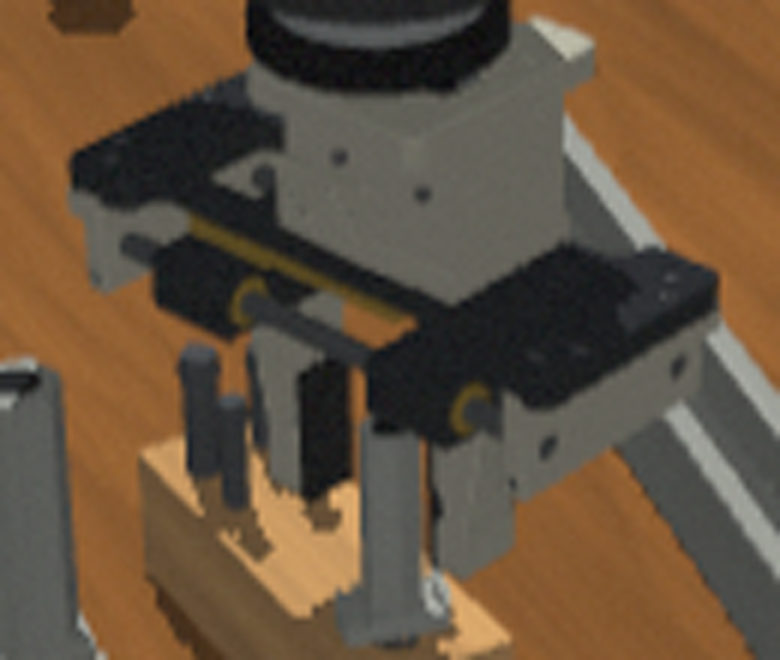

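```bash
python3 -m creep '[{"ax":0,"ay":0,"az":0,"tx":0,"ty":0,"tz":0,"fingers":0.012},{"ax":0,"ay":0,"az":0,"tx":0,"ty":0,"tz":0,"fingers":0.012},{"ax":0,"ay":0,"az":0,"tx":0,"ty":0,"tz":0,"fingers":0.012},{"ax":0,"ay":0,"az":0,"tx":0,"ty":0,"tz":0,"fingers":0.012},{"ax":0,"ay":0,"az":0,"tx":0,"ty":0,"tz":0,"fingers":0.012}]' 30;python3 -m creep '[{"ax":0,"ay":0,"az":0,"tx":0,"ty":0,"tz":0,"fingers":0.012},{"ax":0,"ay":0,"az":0,"tx":0,"ty":0,"tz":0,"fingers":0.012},{"ax":0,"ay":0,"az":0,"tx":0,"ty":0,"tz":0,"fingers":0.012}]' 45
python3 - <<'E'
from h import *
d=cap('side','s6.png'); s,R=st();P=s['tcp_pos']
crop(d,270,190,400,300,6,'s6c.png')
E
```

```text
time_s: 4.25
tcp_pos: [0.4461, -0.152, 0.0544]
eef_rot: [-26.8, 90.0, -5.4]
contact_force: [-0.4, 1.1, -0.3]
gripper_width: 0.0163
time_s: 4.55
tcp_pos: [0.4461, -0.1519, 0.0544]
eef_rot: [-27.8, 90.0, -6.4]
contact_force: [-1.0, -0.2, 0.9]
gripper_width: 0.017
t 4.6 tcp [ 0.446  -0.1519  0.0544] toolx [ 0. -0. -1.] yaw_y 111.4 yaw_z 21.4
F [0.4  1.81 0.78] M [ 0.173 -0.065 -0.029] w 0.0168 j [  5.2   9.9 -35.3   0.  -44.8 -73.8]
```

View pics/s6c.png

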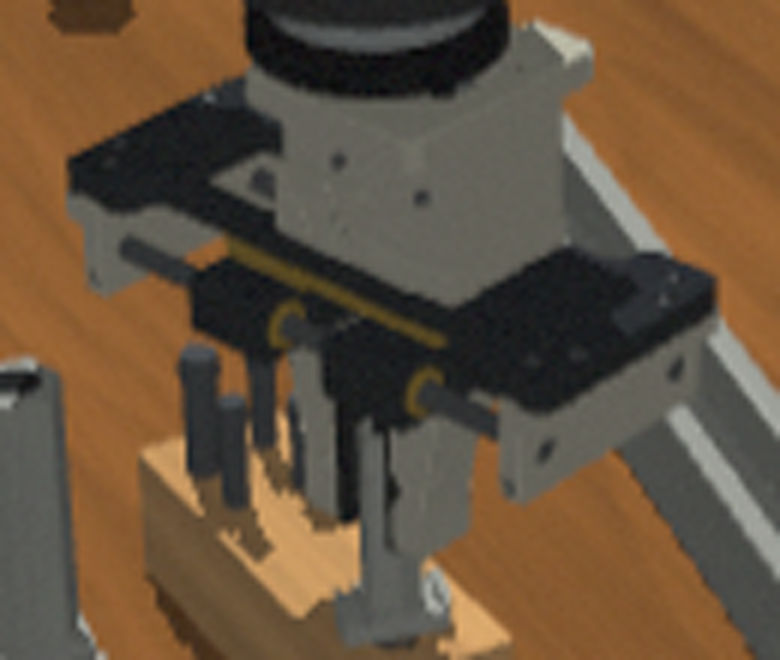

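```bash
python3 -m creep '[{"ax":0,"ay":0,"az":0,"tx":-0.01,"ty":0,"tz":0,"fingers":0.012},{"ax":0,"ay":0,"az":0,"tx":-0.03,"ty":0,"tz":0,"fingers":0.012},{"ax":0,"ay":0,"az":0,"tx":-0.05,"ty":0,"tz":0,"fingers":0.012},{"ax":0,"ay":0,"az":0,"tx":-0.08,"ty":0,"tz":0,"fingers":0.012},{"ax":0,"ay":0,"az":0,"tx":-0.08,"ty":0,"tz":0,"fingers":0.012}]'
python3 - <<'E'
from h import *
d=cap('side','s7.png'); s,R=st();P=s['tcp_pos']
crop(d,270,150,400,280,6,'s7c.png')
# target post axis (.6155,-.004)
to([.615,-.004,s['tcp_pos'][2]])
E
```

```text
time_s: 5.1
tcp_pos: [0.4484, -0.1522, 0.1385]
eef_rot: [-26.7, 89.6, -5.2]
contact_force: [0.7, -0.5, -2.3]
gripper_width: 0.0165
t 5.15 tcp [ 0.4473 -0.1519  0.1365] toolx [ 0.004  0.    -1.   ] yaw_y 111.41 yaw_z 21.41
F [ 0.06  0.2  -2.14] M [ 0.124 -0.078 -0.011] w 0.0167 j [  5.2   4.  -29.2   0.  -56.5 -73.8]
shift tool axes [0.0007 0.0765 0.2101]
```

View pics/s7c.png

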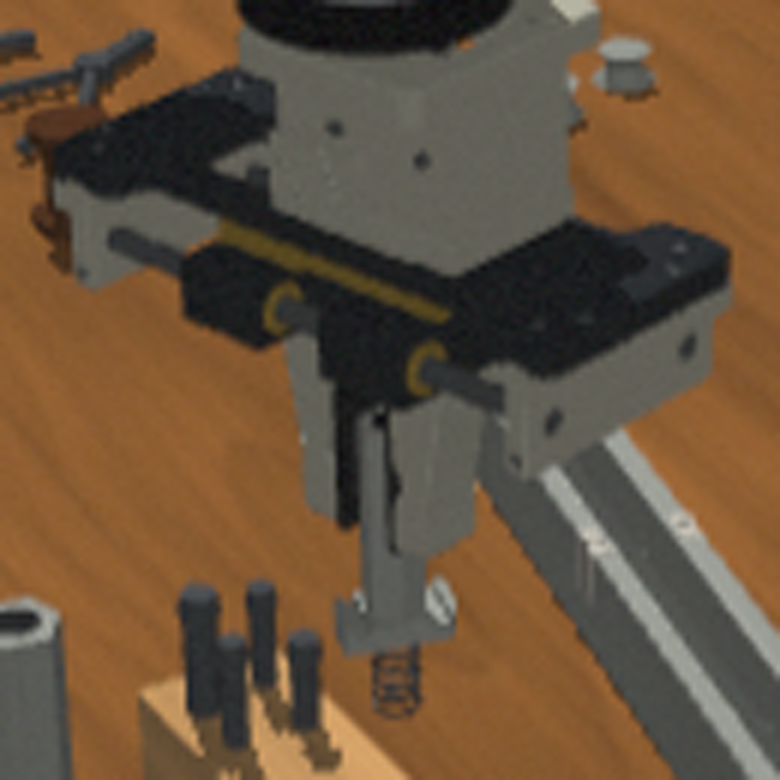

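```bash
python3 -m creep '[{"ax":-8,"ay":0,"az":0,"tx":0,"ty":0.007,"tz":0.019,"fingers":0.012},{"ax":-16,"ay":0,"az":0,"tx":0,"ty":0.014,"tz":0.038,"fingers":0.012},{"ax":-24,"ay":0,"az":0,"tx":0,"ty":0.021,"tz":0.057,"fingers":0.012},{"ax":-32,"ay":0,"az":0,"tx":0,"ty":0.028,"tz":0.076,"fingers":0.012},{"ax":-40,"ay":0,"az":0,"tx":0,"ty":0.035,"tz":0.095,"fingers":0.012}]'
python3 - <<'E'
from h import *
s,R=st()
to([.615,-.004,s['tcp_pos'][2]])
E
```

```text
time_s: 5.65
tcp_pos: [0.5214, -0.0842, 0.1334]
eef_rot: [117.6, 89.9, 179.3]
contact_force: [-0.1, 0.3, -1.8]
gripper_width: 0.0164
t 5.65 tcp [ 0.5214 -0.0842  0.1334] toolx [-0.002  0.    -1.   ] yaw_y 151.71 yaw_z 61.71
F [-0.13  0.28 -1.78] M [ 0.096 -0.102 -0.016] w 0.0164 j [ 12.1   9.8 -22.8  -0.  -57.5 -40.4]
shift tool axes [-0.0002 -0.0445  0.115 ]
```

```bash
python3 -m creep '[{"ax":-8,"ay":0,"az":0,"tx":0,"ty":-0.007,"tz":0.019,"fingers":0.012},{"ax":-16,"ay":0,"az":0,"tx":0,"ty":-0.015,"tz":0.038,"fingers":0.012},{"ax":-24,"ay":0,"az":0,"tx":0,"ty":-0.022,"tz":0.057,"fingers":0.012},{"ax":-32,"ay":0,"az":0,"tx":0,"ty":-0.03,"tz":0.076,"fingers":0.012},{"ax":-40,"ay":0,"az":0,"tx":0,"ty":-0.038,"tz":0.095,"fingers":0.012}]'
python3 - <<'E'
from h import *
s,R=st()
to([.615,-.004,s['tcp_pos'][2]])
E
```

```text
time_s: 6.15
tcp_pos: [0.6002, -0.019, 0.1332]
eef_rot: [84.0, 89.9, -174.3]
contact_force: [0.5, -0.3, -1.6]
gripper_width: 0.0168
t 6.15 tcp [ 0.6002 -0.019   0.1332] toolx [-0.002 -0.    -1.   ] yaw_y -168.28 yaw_z 101.72
F [ 0.5  -0.32 -1.63] M [ 0.028 -0.087  0.035] w 0.0168 j [ 16.8  16.4 -13.9  -0.  -59.8  -5.1]
shift tool axes [-0.     -0.0175  0.0117]
```

```bash
python3 -m creep '[{"ax":-5,"ay":0,"az":0,"tx":0,"ty":-0.009,"tz":0.006,"fingers":0.012},{"ax":-10.5,"ay":0,"az":0,"tx":0,"ty":-0.0175,"tz":0.0117,"fingers":0.012},{"ax":-10.5,"ay":0,"az":0,"tx":0,"ty":-0.0175,"tz":0.0117,"fingers":0.012},{"ax":-10.5,"ay":0,"az":0,"tx":0,"ty":-0.0175,"tz":0.0117,"fingers":0.012}]'
python3 - <<'E'
from h import *
d=cap('side','s8.png');c=cap('top','t8.png'); s,R=st()
crop(d,320,130,450,230,6,'s8c.png');crop(c,270,130,390,220,6,'t8c.png')
E
```

```text
time_s: 6.55
tcp_pos: [0.6145, -0.0047, 0.1333]
eef_rot: [76.5, 89.9, -171.8]
contact_force: [-0.5, 0.4, -2.4]
gripper_width: 0.0166
t 6.65 tcp [ 0.6146 -0.005   0.1339] toolx [-0.001 -0.    -1.   ] yaw_y -158.23 yaw_z 111.77
F [-0.88 -0.82 -2.01] M [ 0.062 -0.013 -0.003] w 0.0163 j [ 17.7  17.6 -12.1  -0.  -60.3   4.1]
```

View pics/s8c.png

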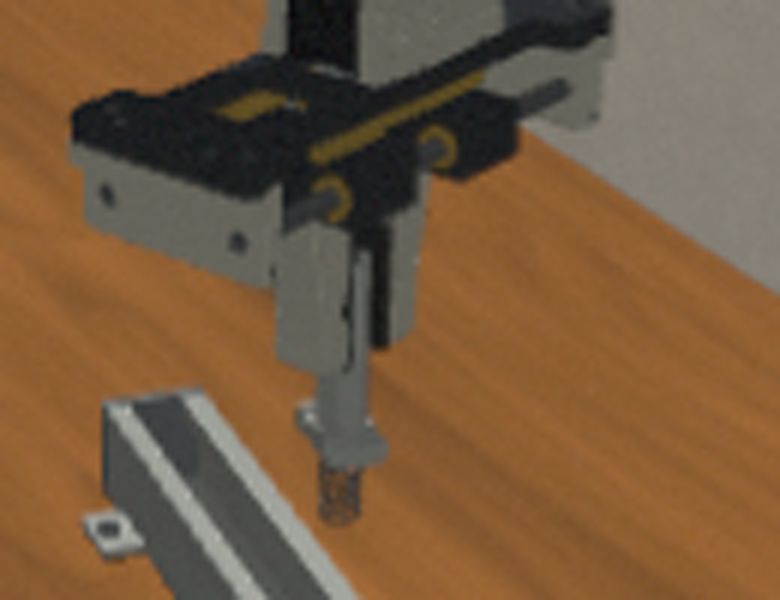

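View pics/t8c.png

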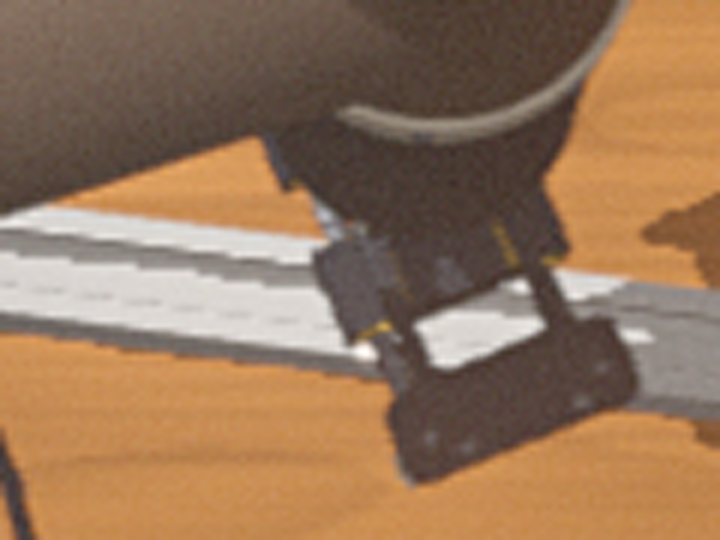

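Run:
```python
from h import *
d=load('side')
n=np.array([.6145,-.005,.1275])
print((proj(d,[n,n-[0,0,.028],n+[0,0,.0095]])-[320,130]+.5)*6-.5)
for x,y in((340,515),(345,395),(340,450),(345,410)):
  print(x,y,np.round(dep(d,320+x/6,130+y/6),4))
a=np.radians(82.2);X=np.array([np.cos(a),np.sin(a),0]);Y=np.array([-np.sin(a),np.cos(a),0])
print((proj(d,[n+X*sx*.01825+Y*sy*.01025 for sx in(1,-1) for sy in (1,-1)])-[320,130]+.5)*6-.5)
```

```text
[[339.99186852 445.05708757]
 [338.63508145 515.49559123]
 [340.45544471 420.79878328]]
340 515 [0.7022 0.1486 0.0017]
345 395 [ 0.6133 -0.0117  0.1493]
340 450 [ 0.6057 -0.0227  0.135 ]
345 410 [ 0.6133 -0.012   0.1437]
[[294.21452782 426.89080754]
 [348.67191402 418.01129286]
 [331.06171046 472.87553008]
 [386.68235066 463.59453046]]
```

The side crop confirms the grasp: the spring foot at (338,520) and the plate corners land within a pixel or so of where my nut pose puts them. Next I'll rectify both first images onto the channel's top plane to locate the slot and the pencil line.

```bash
cat > rect.py <<'E'
from h import *
def rect(img,c,x0,y0,yaw,z,hx=.03,hy=.06,res=.00025):
    a=np.radians(yaw);X=np.array([np.cos(a),np.sin(a)]);Y=np.array([-np.sin(a),np.cos(a)])
    xs=np.arange(-hx,hx,res);ys=np.arange(-hy,hy,res)
    gx,gy=np.meshgrid(xs,ys,indexing='ij')
    P=np.stack([x0+gx*X[0]+gy*Y[0],y0+gx*X[1]+gy*Y[1],np.full_like(gx,z)],-1)
    uv=proj(c,P).reshape(gx.shape+(2,)).astype(np.float32)
    return xs,ys,cv2.remap(img,uv[...,0],uv[...,1],cv2.INTER_CUBIC)
E
python3 - <<'E'
from rect import *
for n in('top','side'):
    c=load(n);im=cv2.imread(f'pics/{n}1.png')
    for yaw in(-7.8,):
        xs,ys,w=rect(im,c,.615,-.004,yaw,.041)
        # flip so +x up, +y left
        cv2.imwrite(f'pics/rect_{n}.png',cv2.resize(w[::-1,::-1],None,fx=1.6,fy=1.6))
E
```

```text
(no output)
```

View pics/rect_top.png

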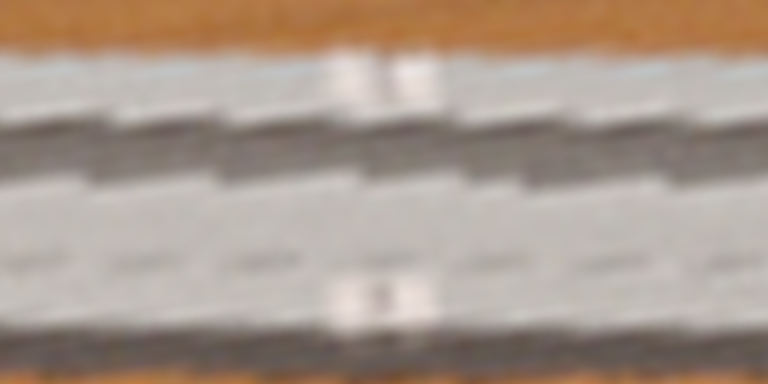

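View pics/rect_side.png

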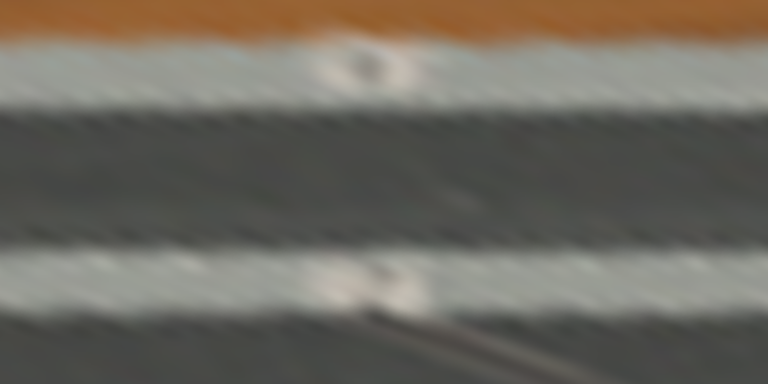

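```bash
python3 -m creep '[{"ax":0,"ay":0,"az":0,"tx":0.02,"ty":-0.002,"tz":0.001,"fingers":0.012},{"ax":0,"ay":0,"az":0,"tx":0.04,"ty":-0.002,"tz":0.001,"fingers":0.012},{"ax":0,"ay":0,"az":0,"tx":0.054,"ty":-0.002,"tz":0.001,"fingers":0.012},{"ax":0,"ay":0,"az":0,"tx":0.054,"ty":-0.002,"tz":0.001,"fingers":0.012},{"ax":0,"ay":0,"az":0,"tx":0.054,"ty":-0.002,"tz":0.001,"fingers":0.012}]'
python3 - <<'E'
from h import *
for i in range(3): st()
d=cap('side','s9.png');st()
crop(d,330,170,430,260,8,'s9c.png')
E
```

```text
time_s: 7.15
tcp_pos: [0.617, -0.0032, 0.0807]
eef_rot: [150.6, 90.0, -97.6]
contact_force: [0.5, -0.2, -2.2]
gripper_width: 0.0166
t 7.15 tcp [ 0.617  -0.0032  0.0807] toolx [-0. -0. -1.] yaw_y -158.12 yaw_z 111.88
F [ 0.46 -0.2  -2.22] M [ 0.034 -0.067  0.02 ] w 0.0166 j [ 17.8  20.6 -15.5   0.  -53.9   4. ]
t 7.15 tcp [ 0.617  -0.0032  0.0807] toolx [-0. -0. -1.] yaw_y -158.12 yaw_z 111.88
F [ 0.46 -0.2  -2.22] M [ 0.034 -0.067  0.02 ] w 0.0166 j [ 17.8  20.6 -15.5   0.  -53.9   4. ]
t 7.15 tcp [ 0.617  -0.0032  0.0807] toolx [-0. -0. -1.] yaw_y -158.12 yaw_z 111.88
F [ 0.46 -0.2  -2.22] M [ 0.034 -0.067  0.02 ] w 0.0166 j [ 17.8  20.6 -15.5   0.  -53.9   4. ]
t 7.2 tcp [ 0.6174 -0.003   0.0812] toolx [ 0.001 -0.    -1.   ] yaw_y -158.11 yaw_z 111.89
F [-0.67  0.29 -1.29] M [ 0.047 -0.096 -0.018] w 0.0167 j [ 17.8  20.6 -15.4   0.  -53.9   4. ]
```

View pics/s9c.png

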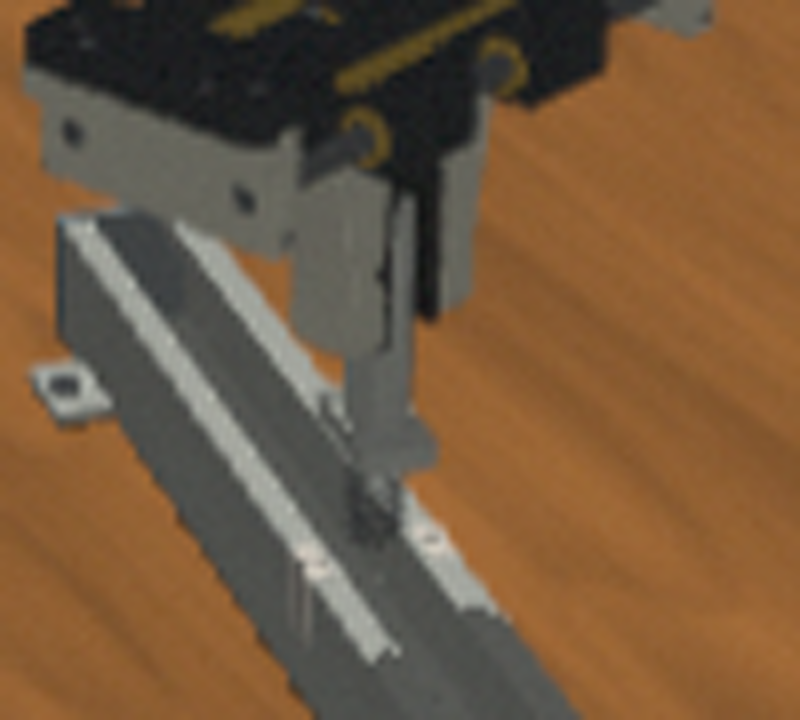

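```bash
cat >> rect.py <<'E'
def P2c(p,u0,v0,s): return (p-[u0,v0]+.5)*s-.5
def nutcorners(n,yaw,h=0):
    a=np.radians(yaw);X=np.array([np.cos(a),np.sin(a),0]);Y=np.array([-np.sin(a),np.cos(a),0])
    return [n+X*sx*.01825+Y*sy*.01025+[0,0,h] for sx,sy in((1,1),(1,-1),(-1,-1),(-1,1))]
E
python3 - <<'E'
from rect import *
d=load('side')
n=np.array([.617,-.0031,.0810-.0064])
print('origin,foot,posttop',P2c(proj(d,[n,n-[0,0,.028],n+[0,0,.072]]),330,170,8))
print('corners bottom',P2c(proj(d,nutcorners(n,81.9)),330,170,8))
print('corners tooth',P2c(proj(d,nutcorners(n,81.9,.0095)),330,170,8))
a=np.radians(-7.8);X=np.array([np.cos(a),np.sin(a),0]);Y=np.array([-np.sin(a),np.cos(a),0])
m=np.array([.617,-.0031,.041])
print('mark16',P2c(proj(d,[m-X*.016,m,m+X*.016]),330,170,8))
E
```

```text
origin,foot,posttop [[374.88980424 444.03716933]
 [373.06910906 533.9863959 ]
 [379.66445289 203.36798995]]
corners bottom [[315.48624589 418.56271455]
 [386.60071308 406.50460846]
 [435.45405472 470.01649448]
 [362.85023056 482.61142589]]
corners tooth [[315.87896339 387.79599882]
 [387.2553648  375.81240978]
 [436.31563135 438.83579676]
 [363.43807299 451.35431657]]
mark16 [[317.29379251 561.73445056]
 [372.70744147 551.73931052]
 [427.77543453 541.80492407]]
```

```bash
python3 -m creep '[{"ax":0,"ay":0,"az":0,"tx":0.008,"ty":0,"tz":0,"fingers":0.012},{"ax":0,"ay":0,"az":0,"tx":0.016,"ty":0,"tz":0,"fingers":0.012},{"ax":0,"ay":0,"az":0,"tx":0.024,"ty":0,"tz":0,"fingers":0.012},{"ax":0,"ay":0,"az":0,"tx":0.029,"ty":0,"tz":0,"fingers":0.012},{"ax":0,"ay":0,"az":0,"tx":0.029,"ty":0,"tz":0,"fingers":0.012}]'
python3 - <<'E'
from h import *
d=cap('side','s10.png');c=cap('top','t10.png');st()
crop(d,330,190,410,260,10,'s10c.png');crop(c,290,140,370,200,10,'t10c.png')
E
```

```text
time_s: 7.7
tcp_pos: [0.6161, -0.003, 0.0502]
eef_rot: [81.7, 89.9, -166.5]
contact_force: [0.7, -0.0, -3.0]
gripper_width: 0.0169
t 7.8 tcp [ 0.6169 -0.0029  0.0512] toolx [-0. -0. -1.] yaw_y -158.09 yaw_z 111.91
F [ 0.09  0.28 -1.56] M [ 0.086 -0.072  0.003] w 0.0164 j [ 17.9  22.4 -17.2   0.  -50.4   4.1]
```

View pics/s10c.png

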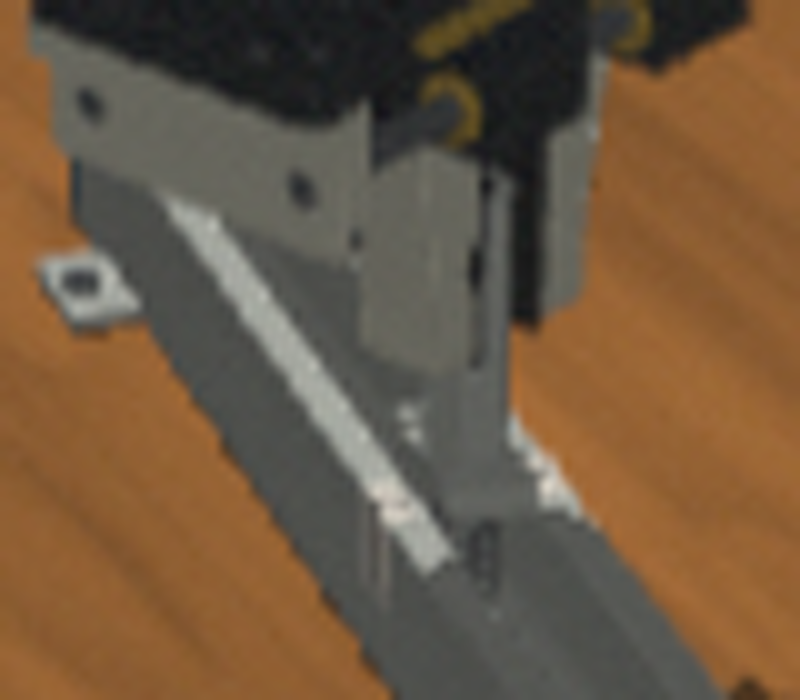

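View pics/t10c.png

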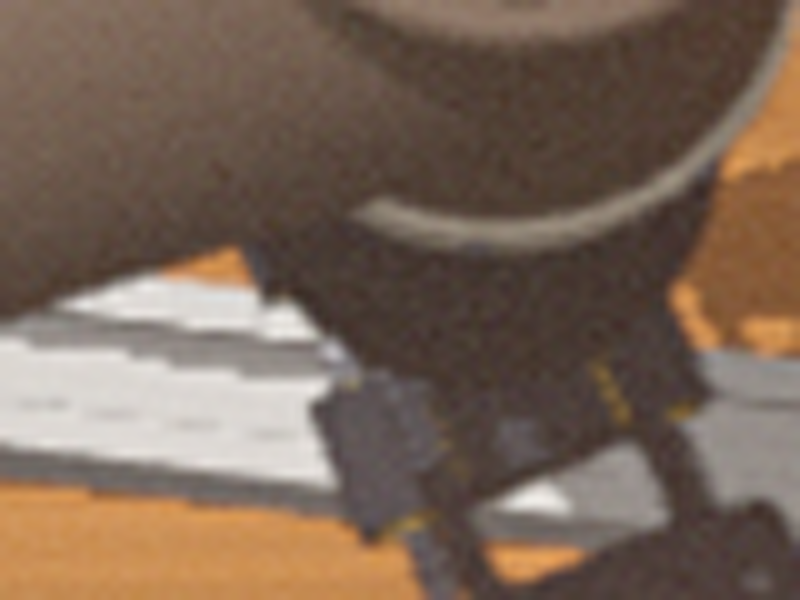

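Run:
```python
from rect import *
d=load('side')
n=np.array([.617,-.003,.0512-.0064])
im=cv2.imread('pics/s10c.png')
a=np.radians(-7.8);X=np.array([np.cos(a),np.sin(a),0]);Y=np.array([-np.sin(a),np.cos(a),0])
pr=lambda P:P2c(proj(d,P),330,190,10)
print('corners bottom',pr(nutcorners(n,81.9)))
m=np.array([.617,-.003,.041])
for x in(-.021,-.011,.011,.021):
    q=pr([m+X*x-Y*.03,m+X*x+Y*.06]); cv2.line(im,*[tuple(int(v) for v in p) for p in q],(0,0,255),1)
q=pr(nutcorners(n,81.9)).astype(int); cv2.polylines(im,[q.reshape(-1,1,2)],True,(0,255,0),1)
cv2.imwrite('pics/s10o.png',im)
```

```text
corners bottom [[392.73538063 441.92618472]
 [480.60928415 426.57627629]
 [540.8666257  507.79055002]
 [451.17654644 523.81786787]]
```

View pics/s10o.png

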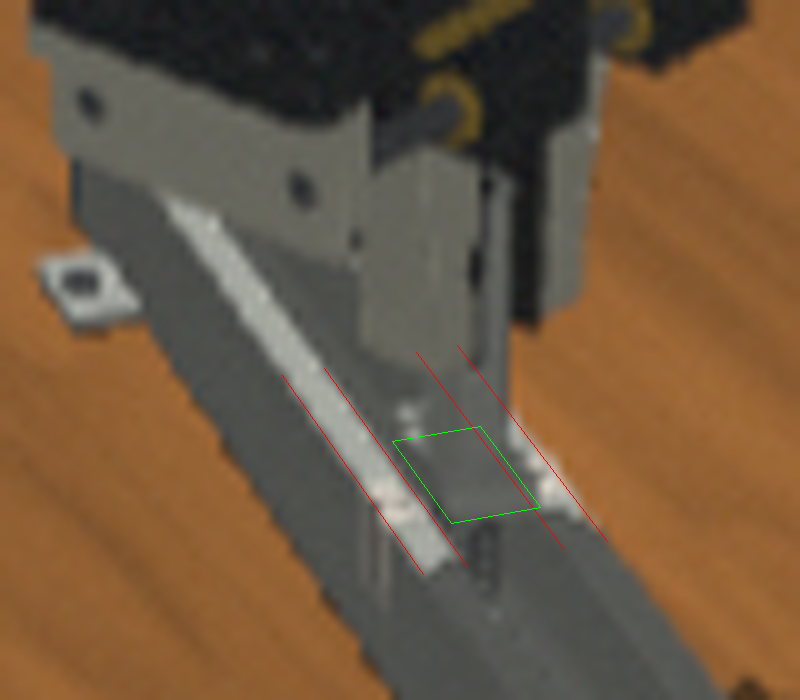

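The overlay shows the nut's plate outline (green) between the slot edges (red), which match the visible flanges to about half a pixel. I'll lower it in small steps and watch the force.

```bash
python3 -m creep '[{"ax":0,"ay":0,"az":0,"tx":0.002,"ty":0,"tz":0,"fingers":0.012},{"ax":0,"ay":0,"az":0,"tx":0.004,"ty":0,"tz":0,"fingers":0.012},{"ax":0,"ay":0,"az":0,"tx":0.004,"ty":0,"tz":0,"fingers":0.012}]'; python3 -c "
from h import *
st()"; python3 -m creep '[{"ax":0,"ay":0,"az":0,"tx":0.001,"ty":0,"tz":0,"fingers":0.012},{"ax":0,"ay":0,"az":0,"tx":0.002,"ty":0,"tz":0,"fingers":0.012},{"ax":0,"ay":0,"az":0,"tx":0.002,"ty":0,"tz":0,"fingers":0.012}]'; python3 -c "
from h import *
st()"
```

```text
time_s: 8.1
tcp_pos: [0.6167, -0.0029, 0.0472]
eef_rot: [70.3, 90.0, -177.8]
contact_force: [0.1, -0.5, -2.0]
gripper_width: 0.0167
t 8.1 tcp [ 0.6167 -0.0029  0.0472] toolx [-0. -0. -1.] yaw_y -158.1 yaw_z 111.9
F [ 0.15 -0.47 -1.98] M [ 0.02  -0.018  0.007] w 0.0167 j [ 17.8  22.6 -17.5  -0.  -49.9   4.1]
time_s: 8.4
tcp_pos: [0.6168, -0.0029, 0.0453]
eef_rot: [77.3, 90.0, -170.8]
contact_force: [0.1, 0.2, -2.5]
gripper_width: 0.0172
t 8.4 tcp [ 0.6168 -0.0029  0.0453] toolx [-0. -0. -1.] yaw_y -158.1 yaw_z 111.9
F [ 0.14  0.18 -2.49] M [ 0.044 -0.    -0.002] w 0.0172 j [ 17.8  22.8 -17.6  -0.  -49.7   4.1]
```

Nut z is now about 0.039, with no contact yet. Continuing down.

```bash
python3 -m creep '[{"ax":0,"ay":0,"az":0,"tx":0.001,"ty":0,"tz":0,"fingers":0.012},{"ax":0,"ay":0,"az":0,"tx":0.002,"ty":0,"tz":0,"fingers":0.012},{"ax":0,"ay":0,"az":0,"tx":0.002,"ty":0,"tz":0,"fingers":0.012}]'; python3 -c "
from h import *
st()"; python3 -m creep '[{"ax":0,"ay":0,"az":0,"tx":0.001,"ty":0,"tz":0,"fingers":0.012},{"ax":0,"ay":0,"az":0,"tx":0.002,"ty":0,"tz":0,"fingers":0.012},{"ax":0,"ay":0,"az":0,"tx":0.002,"ty":0,"tz":0,"fingers":0.012}]'; python3 -c "
from h import *
st()"
```

```text
time_s: 8.7
tcp_pos: [0.6168, -0.0029, 0.0432]
eef_rot: [73.9, 90.0, -174.2]
contact_force: [-0.6, -0.1, -1.4]
gripper_width: 0.0168
t 8.7 tcp [ 0.6168 -0.0029  0.0432] toolx [-0. -0. -1.] yaw_y -158.1 yaw_z 111.9
F [-0.63 -0.1  -1.37] M [ 0.108 -0.004 -0.009] w 0.0168 j [ 17.8  22.9 -17.7  -0.  -49.4   4.1]
time_s: 9.0
tcp_pos: [0.6168, -0.0029, 0.0412]
eef_rot: [79.3, 90.0, -168.8]
contact_force: [-0.3, 0.3, -2.1]
gripper_width: 0.0165
t 9.0 tcp [ 0.6168 -0.0029  0.0412] toolx [-0. -0. -1.] yaw_y -158.1 yaw_z 111.9
F [-0.34  0.3  -2.07] M [0.029 0.013 0.016] w 0.0165 j [ 17.8  23.  -17.8  -0.  -49.2   4.1]
```

```bash
python3 -m creep '[{"ax":0,"ay":0,"az":0,"tx":0.001,"ty":0,"tz":0,"fingers":0.012},{"ax":0,"ay":0,"az":0,"tx":0.002,"ty":0,"tz":0,"fingers":0.012},{"ax":0,"ay":0,"az":0,"tx":0.003,"ty":0,"tz":0,"fingers":0.012},{"ax":0,"ay":0,"az":0,"tx":0.003,"ty":0,"tz":0,"fingers":0.012}]'; python3 -c "
from h import *
st()"; python3 -m creep '[{"ax":0,"ay":0,"az":0,"tx":0.001,"ty":0,"tz":0,"fingers":0.012},{"ax":0,"ay":0,"az":0,"tx":0.002,"ty":0,"tz":0,"fingers":0.012},{"ax":0,"ay":0,"az":0,"tx":0.003,"ty":0,"tz":0,"fingers":0.012},{"ax":0,"ay":0,"az":0,"tx":0.003,"ty":0,"tz":0,"fingers":0.012}]'; python3 -c "
from h import *
st();d=cap('side','s11.png');crop(d,330,190,410,260,10,'s11c.png')"
```

```text
time_s: 9.4
tcp_pos: [0.6167, -0.0029, 0.0382]
eef_rot: [81.1, 90.0, -167.0]
contact_force: [-0.2, 0.1, -1.7]
gripper_width: 0.0164
t 9.4 tcp [ 0.6167 -0.0029  0.0382] toolx [-0. -0. -1.] yaw_y -158.1 yaw_z 111.9
F [-0.2   0.13 -1.69] M [ 0.074 -0.013  0.081] w 0.0164 j [ 17.8  23.2 -17.9  -0.  -48.8   4.1]
time_s: 9.8
tcp_pos: [0.617, -0.0028, 0.0354]
eef_rot: [-117.2, 90.0, -5.3]
contact_force: [-0.6, -0.2, -0.1]
gripper_width: 0.0168
t 9.8 tcp [ 0.617  -0.0028  0.0354] toolx [ 0. -0. -1.] yaw_y -158.09 yaw_z 111.91
F [-0.63 -0.19 -0.07] M [ 0.071  0.032 -0.013] w 0.0168 j [ 17.9  23.4 -18.1   0.  -48.5   4.1]
```

View pics/s11c.png

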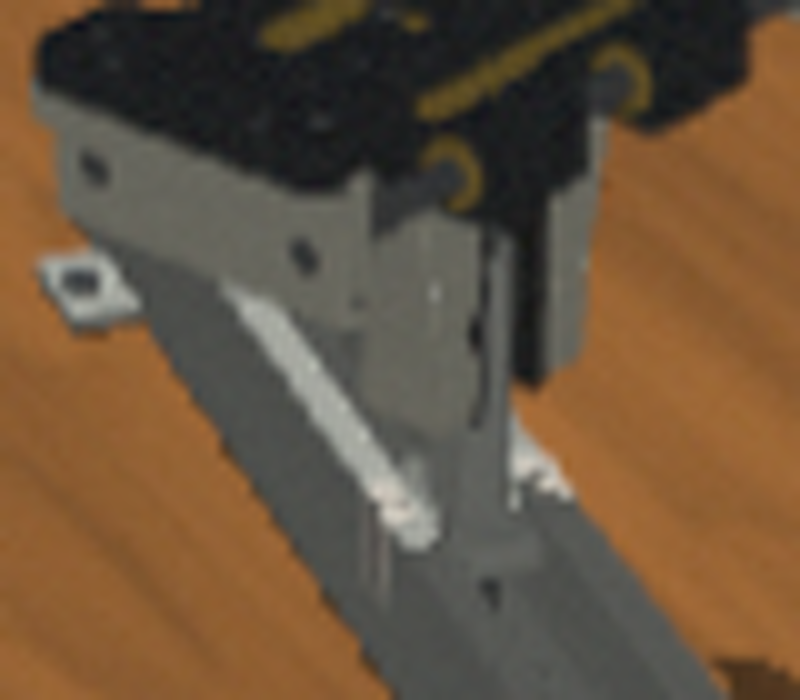

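```bash
python3 -m creep '[{"ax":0,"ay":0,"az":0,"tx":0.0015,"ty":0,"tz":0,"fingers":0.012},{"ax":0,"ay":0,"az":0,"tx":0.003,"ty":0,"tz":0,"fingers":0.012},{"ax":0,"ay":0,"az":0,"tx":0.0045,"ty":0,"tz":0,"fingers":0.012},{"ax":0,"ay":0,"az":0,"tx":0.006,"ty":0,"tz":0,"fingers":0.012},{"ax":0,"ay":0,"az":0,"tx":0.006,"ty":0,"tz":0,"fingers":0.012}]'; python3 -c "
from h import *
st()"; python3 -m creep '[{"ax":0,"ay":0,"az":0,"tx":0.001,"ty":0,"tz":0,"fingers":0.012},{"ax":0,"ay":0,"az":0,"tx":0.0025,"ty":0,"tz":0,"fingers":0.012},{"ax":0,"ay":0,"az":0,"tx":0.0025,"ty":0,"tz":0,"fingers":0.012}]'; python3 -c "
from h import *
st()"
```

```text
time_s: 10.35
tcp_pos: [0.6171, -0.0029, 0.0296]
eef_rot: [-125.2, 90.0, -13.3]
contact_force: [-2.2, 0.5, 6.6]
gripper_width: 0.0166
t 10.35 tcp [ 0.6171 -0.0029  0.0296] toolx [ 0. -0. -1.] yaw_y -158.09 yaw_z 111.91
F [-2.22  0.54  6.56] M [ 0.1    0.784 -0.064] w 0.0166 j [ 17.8  23.8 -18.4   0.  -47.8   4.1]
time_s: 10.65
tcp_pos: [0.6172, -0.0029, 0.0275]
eef_rot: [-122.4, 90.0, -10.5]
contact_force: [-2.5, 0.0, 8.8]
gripper_width: 0.0165
t 10.65 tcp [ 0.6172 -0.0029  0.0275] toolx [ 0.001 -0.    -1.   ] yaw_y -158.08 yaw_z 111.92
F [-2.48  0.01  8.79] M [0.185 1.125 0.022] w 0.0165 j [ 17.8  23.9 -18.5   0.  -47.5   4.1]
```

```bash
python3 -m creep '[{"ax":0,"ay":0,"az":0,"tx":0,"ty":0.0007,"tz":0.0003,"fingers":0.012},{"ax":0,"ay":0,"az":0,"tx":0,"ty":0.0007,"tz":0.0003,"fingers":0.012},{"ax":0,"ay":0,"az":0,"tx":0,"ty":0.0007,"tz":0.0003,"fingers":0.012}]'; python3 -c "
from h import *
st()"
```

```text
time_s: 10.95
tcp_pos: [0.617, -0.0028, 0.0279]
eef_rot: [-112.8, 89.9, -0.9]
contact_force: [-1.4, -0.7, 7.4]
gripper_width: 0.0169
t 10.95 tcp [ 0.617  -0.0028  0.0279] toolx [ 0.002 -0.    -1.   ] yaw_y -158.07 yaw_z 111.93
F [-1.43 -0.66  7.43] M [ 0.008  0.556 -0.042] w 0.0169 j [ 17.9  23.9 -18.6   0.  -47.4   4. ]
```

```bash
python3 -m creep '[{"ax":3,"ay":0,"az":0,"tx":0.0006,"ty":0,"tz":0,"fingers":0.012},{"ax":7,"ay":0,"az":0,"tx":0.0006,"ty":0,"tz":0,"fingers":0.012},{"ax":11,"ay":0,"az":0,"tx":0.0006,"ty":0,"tz":0,"fingers":0.012},{"ax":15,"ay":0,"az":0,"tx":0.0006,"ty":0,"tz":0,"fingers":0.012}]'; python3 -c "
from h import *
st()"; python3 -m creep '[{"ax":5,"ay":0,"az":0,"tx":0,"ty":0,"tz":0,"fingers":0.012},{"ax":10,"ay":0,"az":0,"tx":0,"ty":0,"tz":0,"fingers":0.012},{"ax":15,"ay":0,"az":0,"tx":0,"ty":0,"tz":0,"fingers":0.012},{"ax":20,"ay":0,"az":0,"tx":0,"ty":0,"tz":0,"fingers":0.012}]'; python3 -c "
from h import *
st()"
```

```text
time_s: 11.35
tcp_pos: [0.6174, -0.0028, 0.0275]
eef_rot: [-95.4, 89.9, 1.4]
contact_force: [-1.0, 0.6, 8.4]
gripper_width: 0.0169
t 11.35 tcp [ 0.6174 -0.0028  0.0275] toolx [ 0.003  0.    -1.   ] yaw_y -173.22 yaw_z 96.78
F [-1.01  0.59  8.42] M [0.047 0.346 0.059] w 0.0169 j [ 17.9  23.9 -18.6   0.1 -47.4 -11.1]
time_s: 11.75
tcp_pos: [0.6176, -0.0027, 0.0276]
eef_rot: [-72.7, 89.8, 4.1]
contact_force: [-1.5, 0.1, 8.0]
gripper_width: 0.0165
t 11.75 tcp [ 0.6176 -0.0027  0.0276] toolx [ 0.003  0.    -1.   ] yaw_y 166.73 yaw_z 76.73
F [-1.5   0.05  8.01] M [0.164 0.245 0.075] w 0.0165 j [ 17.9  23.9 -18.6   0.1 -47.3 -31.2]
```

```bash
python3 -m creep '[{"ax":6,"ay":0,"az":0,"tx":0,"ty":0,"tz":0,"fingers":0.012},{"ax":12,"ay":0,"az":0,"tx":0,"ty":0,"tz":0,"fingers":0.012},{"ax":18,"ay":0,"az":0,"tx":0,"ty":0,"tz":0,"fingers":0.012},{"ax":24,"ay":0,"az":0,"tx":0,"ty":0,"tz":0,"fingers":0.012},{"ax":30,"ay":0,"az":0,"tx":0,"ty":0,"tz":0,"fingers":0.012}]'; python3 -c "
from h import *
st()"; python3 -m creep '[{"ax":5,"ay":0,"az":0,"tx":0,"ty":0,"tz":0,"fingers":0.012},{"ax":10,"ay":0,"az":0,"tx":0,"ty":0,"tz":0,"fingers":0.012},{"ax":15,"ay":0,"az":0,"tx":0,"ty":0,"tz":0,"fingers":0.012},{"ax":18,"ay":0,"az":0,"tx":0,"ty":0,"tz":0,"fingers":0.012}]'; python3 -c "
from h import *
st()"
```

```text
time_s: 12.25
tcp_pos: [0.6168, -0.0023, 0.0273]
eef_rot: [-25.8, 89.9, 20.9]
contact_force: [-1.8, 3.2, 9.4]
gripper_width: 0.0166
t 12.25 tcp [ 0.6168 -0.0023  0.0273] toolx [ 0.002  0.001 -1.   ] yaw_y 136.69 yaw_z 46.69
F [-1.8   3.23  9.4 ] M [1.268 1.08  0.067] w 0.0166 j [ 17.9  23.9 -18.6  -0.  -47.4 -61.2]
time_s: 12.65
tcp_pos: [0.6167, -0.0022, 0.0272]
eef_rot: [-4.9, 89.9, 23.9]
contact_force: [-3.3, 2.9, 9.5]
gripper_width: 0.0166
t 12.65 tcp [ 0.6167 -0.0022  0.0272] toolx [ 0.002  0.001 -1.   ] yaw_y 118.74 yaw_z 28.74
F [-3.32  2.86  9.49] M [1.328 1.084 0.096] w 0.0166 j [ 17.9  23.9 -18.6  -0.  -47.4 -79.2]
```

```bash
python3 -m creep '[{"ax":3,"ay":0,"az":0,"tx":0,"ty":0.0003,"tz":-0.0006,"fingers":0.012},{"ax":6.5,"ay":0,"az":0,"tx":0,"ty":0.0003,"tz":-0.0006,"fingers":0.012},{"ax":6.5,"ay":0,"az":0,"tx":0,"ty":0.0003,"tz":-0.0006,"fingers":0.012},{"ax":6.5,"ay":0,"az":0,"tx":0,"ty":0.0003,"tz":-0.0006,"fingers":0.012}]'; python3 -c "
from h import *
st();d=cap('side','s12.png');crop(d,330,190,410,260,10,'s12c.png')"
```

```text
time_s: 13.05
tcp_pos: [0.6165, -0.0023, 0.0274]
eef_rot: [-7.9, 89.9, 14.5]
contact_force: [-1.6, 2.4, 8.5]
gripper_width: 0.0168
t 13.05 tcp [ 0.6165 -0.0023  0.0274] toolx [ 0.002  0.001 -1.   ] yaw_y 112.43 yaw_z 22.43
F [-1.57  2.43  8.48] M [ 1.022  0.644 -0.051] w 0.0168 j [ 17.9  23.9 -18.7   0.  -47.3 -85.5]
```

View pics/s12c.png

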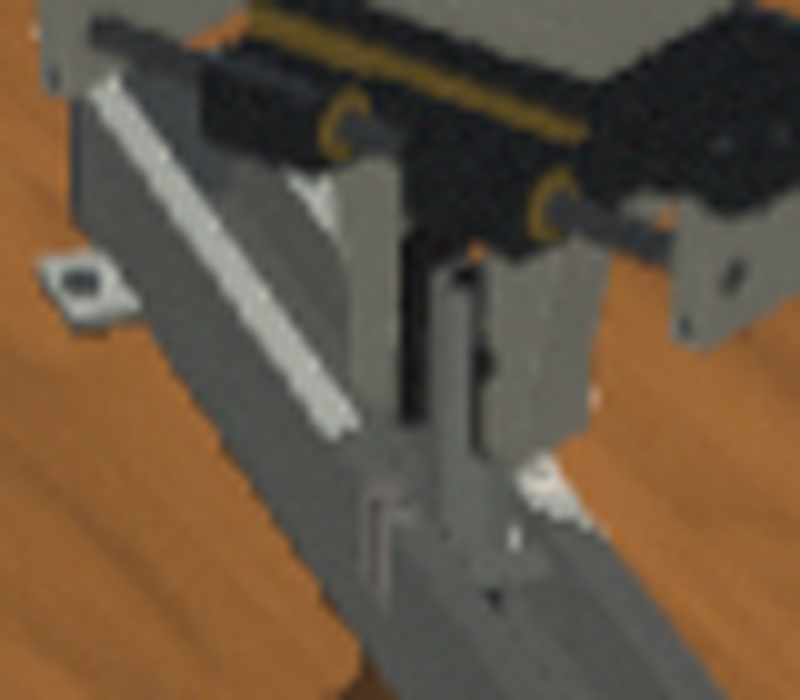

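Run:
```python
from rect import *
d=load('side')
im=cv2.resize(d['pixels'][200:260,340:410],None,fx=11,fy=11,interpolation=cv2.INTER_CUBIC)
pr=lambda P:P2c(proj(d,P),340,200,11)
n=np.array([.6168,-.0026,.021])
for yaw,col in((-7.8,(0,255,0)),(82,(0,0,255))):
    q=pr(nutcorners(n,yaw,.007)).astype(int); cv2.polylines(im,[q.reshape(-1,1,2)],True,col,1)
cv2.imwrite('pics/s12o.png',im)
im=cv2.resize(d['pixels'][200:260,340:410],None,fx=11,fy=11,interpolation=cv2.INTER_CUBIC)
cv2.imwrite('pics/s12p.png',cv2.convertScaleAbs(im,alpha=1.8))
```

```text
(no output)
```

View pics/s12o.png

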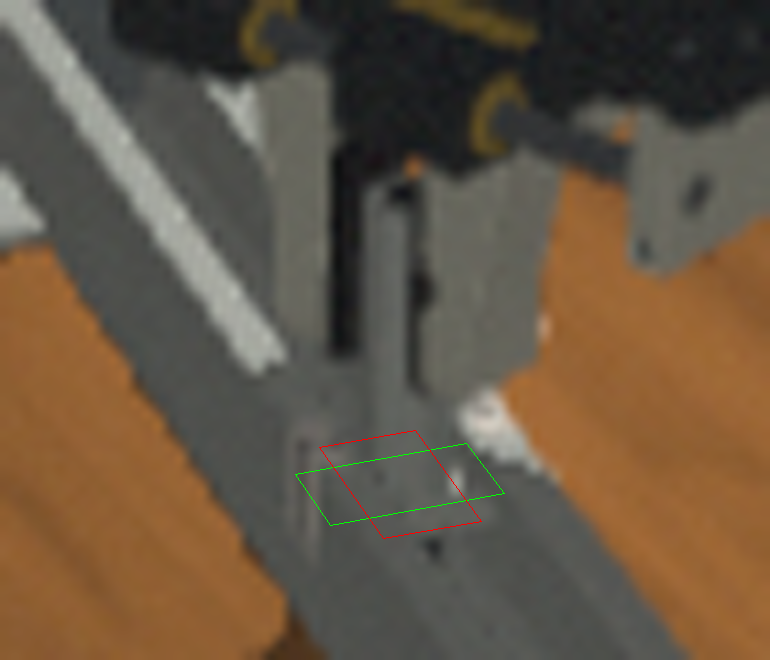

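View pics/s12p.png

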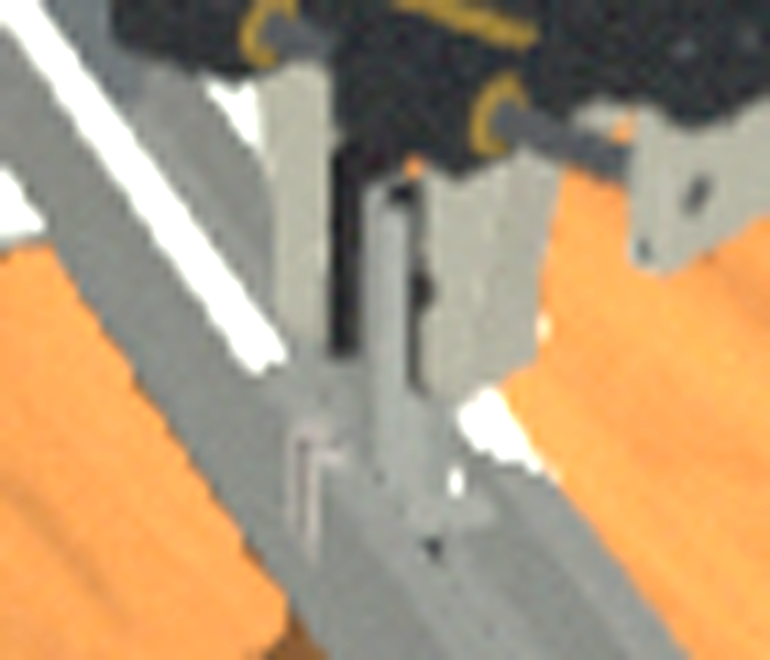

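Run:
```python
from rect import *
out=[]
d=load('side')
s11=cv2.imread('pics/s11.png')
pr=lambda P:P2c(proj(d,P),360,225,14)
def mk(img,n,yaw):
    im=cv2.convertScaleAbs(cv2.resize(img[225:253,360:390],None,fx=14,fy=14,interpolation=cv2.INTER_CUBIC),alpha=2)
    if yaw is not None:
        for h,c in((0,(0,255,0)),(.0095,(0,0,255))):
            q=pr(nutcorners(n,yaw,h)).astype(int); cv2.polylines(im,[q.reshape(-1,1,2)],True,c,1)
    return im
a=np.hstack([mk(s11,0,None),mk(s11,np.array([.617,-.0029,.0289]),82)])
n=np.array([.6167,-.0024,.021])
b=np.hstack([mk(d['pixels'],0,None),mk(d['pixels'],n,-7.8)])
im=np.vstack([a,b]);cv2.imwrite('pics/cmp.png',cv2.resize(im,(760,int(760*im.shape[0]/im.shape[1])) if im.shape[0]*760/im.shape[1]<=600 else (int(600*im.shape[1]/im.shape[0]),600)))
cc=np.hstack([mk(d['pixels'],n,52),mk(d['pixels'],n,22)]);cv2.imwrite('pics/cmp2.png',cc[:, :800])
```

```text
(no output)
```

View pics/cmp.png

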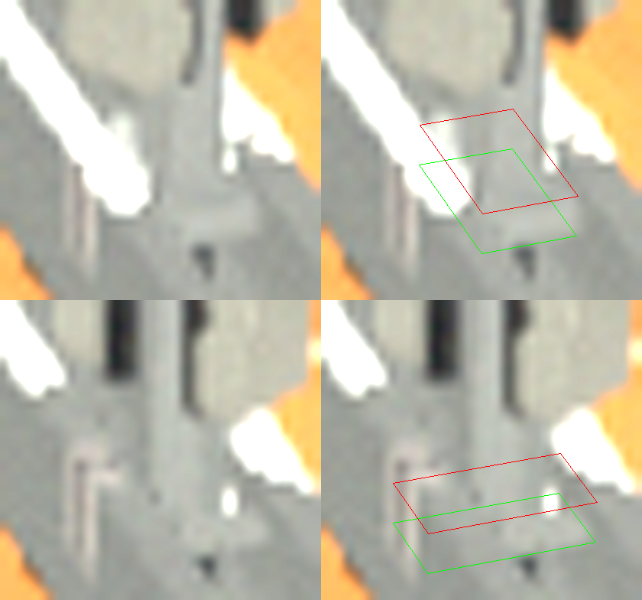

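View pics/cmp2.png

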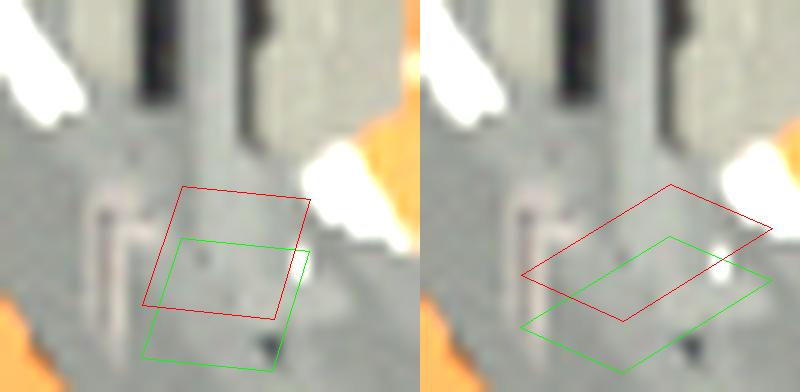

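The visible plate edge matches the "turned across" outline (yaw −7.8°) and not the lengthwise or part-turned ones, so the nut has turned. Now I'll let it rise.

```bash
python3 -m creep '[{"ax":0,"ay":0,"az":0,"tx":-0.001,"ty":0,"tz":0,"fingers":0.012},{"ax":0,"ay":0,"az":0,"tx":-0.002,"ty":0,"tz":0,"fingers":0.012},{"ax":0,"ay":0,"az":0,"tx":-0.003,"ty":0,"tz":0,"fingers":0.012},{"ax":0,"ay":0,"az":0,"tx":-0.003,"ty":0,"tz":0,"fingers":0.012}]'; python3 -c "
from h import *
st()"; python3 -m creep '[{"ax":0,"ay":0,"az":0,"tx":-0.001,"ty":0,"tz":0,"fingers":0.012},{"ax":0,"ay":0,"az":0,"tx":-0.002,"ty":0,"tz":0,"fingers":0.012},{"ax":0,"ay":0,"az":0,"tx":-0.002,"ty":0,"tz":0,"fingers":0.012}]'; python3 -c "
from h import *
st()"
```

```text
time_s: 13.5
tcp_pos: [0.6165, -0.0023, 0.0302]
eef_rot: [-5.5, 89.9, 17.0]
contact_force: [-1.2, 2.1, 6.6]
gripper_width: 0.0168
t 13.5 tcp [ 0.6165 -0.0023  0.0302] toolx [ 0.002  0.001 -1.   ] yaw_y 112.43 yaw_z 22.43
F [-1.23  2.06  6.63] M [0.993 0.382 0.001] w 0.0168 j [ 17.9  23.7 -18.5   0.  -47.7 -85.5]
time_s: 13.8
tcp_pos: [0.6163, -0.0024, 0.0318]
eef_rot: [-3.3, 89.9, 19.2]
contact_force: [1.4, 3.0, 3.4]
gripper_width: 0.0167
t 13.8 tcp [ 0.6163 -0.0024  0.0318] toolx [ 0.002  0.001 -1.   ] yaw_y 112.41 yaw_z 22.41
F [1.36 3.04 3.4 ] M [ 1.224 -0.581  0.051] w 0.0167 j [ 17.9  23.6 -18.4  -0.  -47.9 -85.5]
```

```bash
python3 -m creep '[{"ax":0,"ay":0,"az":0,"tx":-0.0005,"ty":0,"tz":0,"fingers":0.012},{"ax":0,"ay":0,"az":0,"tx":-0.001,"ty":0,"tz":0,"fingers":0.012},{"ax":0,"ay":0,"az":0,"tx":-0.001,"ty":0,"tz":0,"fingers":0.012}]'; python3 -c "
from h import *
st()"; python3 -m creep '[{"ax":0,"ay":0,"az":0,"tx":-0.0003,"ty":0,"tz":0,"fingers":0.012},{"ax":0,"ay":0,"az":0,"tx":-0.0005,"ty":0,"tz":0,"fingers":0.012},{"ax":0,"ay":0,"az":0,"tx":-0.0005,"ty":0,"tz":0,"fingers":0.012}]'; python3 -c "
from h import *
st()"
```

```text
time_s: 14.1
tcp_pos: [0.616, -0.0027, 0.0324]
eef_rot: [-9.4, 89.9, 13.0]
contact_force: [2.1, 3.1, 2.9]
gripper_width: 0.0165
t 14.1 tcp [ 0.616  -0.0027  0.0324] toolx [ 0.001  0.    -1.   ] yaw_y 112.41 yaw_z 22.41
F [2.1  3.12 2.92] M [ 1.119 -1.102 -0.033] w 0.0165 j [ 17.9  23.5 -18.4   0.  -48.  -85.5]
time_s: 14.4
tcp_pos: [0.6158, -0.0028, 0.0325]
eef_rot: [-5.2, 90.0, 17.2]
contact_force: [2.8, 2.7, -1.7]
gripper_width: 0.0168
t 14.4 tcp [ 0.6158 -0.0028  0.0325] toolx [ 0.001  0.    -1.   ] yaw_y 112.4 yaw_z 22.4
F [ 2.84  2.7  -1.69] M [ 1.199 -1.997 -0.002] w 0.0168 j [ 17.9  23.5 -18.4   0.  -48.  -85.5]
```

```bash
python3 -m creep '[{"ax":0,"ay":0,"az":0,"tx":-0.0002,"ty":0.0002,"tz":0.0004,"fingers":0.012},{"ax":0,"ay":0,"az":0,"tx":-0.0005,"ty":0.0002,"tz":0.0004,"fingers":0.012},{"ax":0,"ay":0,"az":0,"tx":-0.0005,"ty":0.0002,"tz":0.0004,"fingers":0.012}]'; python3 -c "
from h import *
st()"
```

```text
time_s: 14.7
tcp_pos: [0.6158, -0.0028, 0.0326]
eef_rot: [-158.2, 90.0, -135.8]
contact_force: [6.6, 1.6, -5.7]
gripper_width: 0.0166
t 14.7 tcp [ 0.6158 -0.0028  0.0326] toolx [-0. -0. -1.] yaw_y 112.39 yaw_z 22.39
F [ 6.57  1.59 -5.71] M [ 0.579 -2.552  0.034] w 0.0166 j [ 17.9  23.5 -18.4   0.  -48.1 -85.5]
```

```bash
python3 -m creep '[{"ax":0,"ay":0,"az":0,"tx":0,"ty":-0.0002,"tz":0.0004,"fingers":0.012},{"ax":0,"ay":0,"az":0,"tx":0,"ty":-0.0002,"tz":0.0004,"fingers":0.012},{"ax":0,"ay":0,"az":0,"tx":0,"ty":-0.0002,"tz":0.0004,"fingers":0.012}]'; python3 -c "
from h import *
st()"
```

```text
time_s: 15.0
tcp_pos: [0.6158, -0.0028, 0.0325]
eef_rot: [168.9, 89.9, -168.8]
contact_force: [5.8, 1.3, -6.8]
gripper_width: 0.0166
t 15.0 tcp [ 0.6158 -0.0028  0.0325] toolx [-0.001 -0.    -1.   ] yaw_y 112.38 yaw_z 22.38
F [ 5.81  1.27 -6.81] M [ 0.599 -2.292  0.057] w 0.0166 j [ 17.9  23.6 -18.3  -0.  -48.2 -85.5]
```

```bash
python3 -m creep '[{"ax":0,"ay":0,"az":0,"tx":-0.0003,"ty":-0.0002,"tz":0.0004,"fingers":0.012},{"ax":0,"ay":0,"az":0,"tx":-0.0003,"ty":-0.0002,"tz":0.0004,"fingers":0.012},{"ax":0,"ay":0,"az":0,"tx":-0.0003,"ty":-0.0002,"tz":0.0004,"fingers":0.012}]'; python3 -c "
from h import *
st()"
```

```text
time_s: 15.3
tcp_pos: [0.6158, -0.0028, 0.0326]
eef_rot: [162.9, 89.9, -174.8]
contact_force: [5.3, 1.0, -10.8]
gripper_width: 0.0165
t 15.3 tcp [ 0.6158 -0.0028  0.0326] toolx [-0.002 -0.    -1.   ] yaw_y 112.38 yaw_z 22.38
F [  5.28   0.96 -10.84] M [ 0.641 -2.17  -0.017] w 0.0165 j [ 17.9  23.6 -18.3  -0.  -48.2 -85.5]
```

The nut holds against a pull of about 10.8 N, with its height unchanged. I'll hold that briefly, then relax.

```bash
python3 -m creep '[{"ax":0,"ay":0,"az":0,"tx":0,"ty":0,"tz":0,"fingers":0.012},{"ax":0,"ay":0,"az":0,"tx":0,"ty":0,"tz":0,"fingers":0.012},{"ax":0,"ay":0,"az":0,"tx":0,"ty":0,"tz":0,"fingers":0.012},{"ax":0,"ay":0,"az":0,"tx":0,"ty":0,"tz":0,"fingers":0.012}]'; python3 -m creep '[{"ax":0,"ay":0,"az":0,"tx":0.0005,"ty":0,"tz":0,"fingers":0.012},{"ax":0,"ay":0,"az":0,"tx":0.001,"ty":0,"tz":0,"fingers":0.012},{"ax":0,"ay":0,"az":0,"tx":0.0012,"ty":0,"tz":0,"fingers":0.012},{"ax":0,"ay":0,"az":0,"tx":0.0012,"ty":0,"tz":0,"fingers":0.012}]'; python3 -c "
from h import *
st()"
```

```text
time_s: 15.7
tcp_pos: [0.6158, -0.0027, 0.0326]
eef_rot: [162.7, 89.9, -175.0]
contact_force: [5.5, 1.1, -9.4]
gripper_width: 0.0169
time_s: 16.1
tcp_pos: [0.616, -0.0027, 0.0325]
eef_rot: [169.3, 89.9, -168.3]
contact_force: [0.2, 1.8, -0.2]
gripper_width: 0.0167
t 16.1 tcp [ 0.616  -0.0027  0.0325] toolx [-0.001 -0.    -1.   ] yaw_y 112.4 yaw_z 22.4
F [ 0.19  1.84 -0.21] M [ 0.904 -0.24  -0.02 ] w 0.0167 j [ 17.9  23.6 -18.3  -0.  -48.2 -85.5]
```

```bash
python3 -m creep '[{"ax":0,"ay":0,"az":0,"tx":0,"ty":0,"tz":0,"fingers":0.02},{"ax":0,"ay":0,"az":0,"tx":0,"ty":0,"tz":0,"fingers":0.025},{"ax":0,"ay":0,"az":0,"tx":0,"ty":0,"tz":0,"fingers":0.04},{"ax":0,"ay":0,"az":0,"tx":0,"ty":0,"tz":0,"fingers":0.045},{"ax":0,"ay":0,"az":0,"tx":0,"ty":0,"tz":0,"fingers":0.045}]'; python3 -m creep '[{"ax":0,"ay":0,"az":0,"tx":-0.02,"ty":0,"tz":0,"fingers":0.045},{"ax":0,"ay":0,"az":0,"tx":-0.05,"ty":0,"tz":0,"fingers":0.045},{"ax":0,"ay":0,"az":0,"tx":-0.1,"ty":0,"tz":0,"fingers":0.045},{"ax":0,"ay":0,"az":0,"tx":-0.14,"ty":0,"tz":0,"fingers":0.045},{"ax":0,"ay":0,"az":0,"tx":-0.14,"ty":0,"tz":0,"fingers":0.045}]'
python3 - <<'E'
from h import *
st();d=cap('side','s13.png');crop(d,320,160,420,260,6,'s13c.png')
E
```

```text
time_s: 16.6
tcp_pos: [0.6166, -0.0027, 0.0324]
eef_rot: [-156.8, 90.0, -134.4]
contact_force: [-0.3, 0.7, 0.1]
gripper_width: 0.042
time_s: 17.1
tcp_pos: [0.6202, -0.0023, 0.1794]
eef_rot: [-15.6, 89.4, 6.8]
contact_force: [0.6, -0.1, 0.3]
gripper_width: 0.0451
t 17.1 tcp [ 0.6202 -0.0023  0.1794] toolx [ 0.011  0.001 -1.   ] yaw_y 112.45 yaw_z 22.46
F [ 0.58 -0.13  0.3 ] M [ 0.1   -0.221 -0.014] w 0.0451 j [ 17.9  15.7  -8.6   0.1 -65.1 -85.5]
```

View pics/s13c.png

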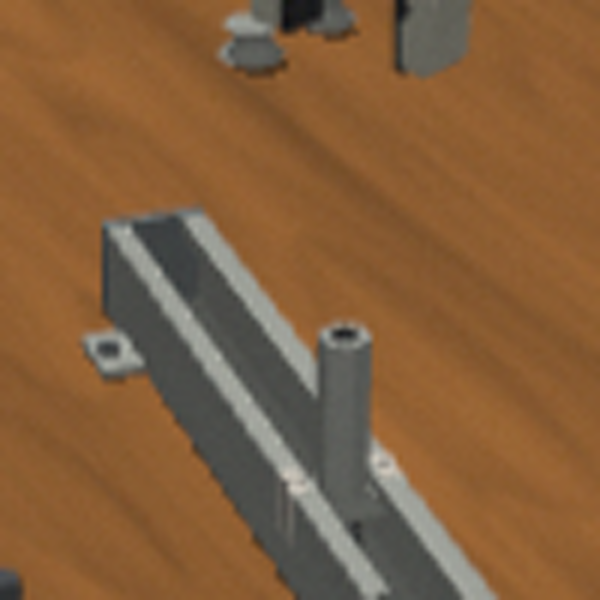

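```bash
python3 -m creep '[{"ax":0,"ay":0,"az":0,"tx":0,"ty":0,"tz":0,"fingers":0.045},{"ax":0,"ay":0,"az":0,"tx":0,"ty":0,"tz":0,"fingers":0.045},{"ax":0,"ay":0,"az":0,"tx":0,"ty":0,"tz":0,"fingers":0.045}]'
python3 - <<'E'
from rect import *
d=cap('side','s14.png')
u,v=320+(345.5)/6-.5,160+334.5/6-.5
print('post top @z.098',atz(d,u,v,.098),'depth',dep(d,320+330/6,160+350/6))
m1,m2=[atz(d,320+x/6-.4,160+y/6-.4,.041) for x,y in((296,483),(383,463))];print('mark',(m1+m2)/2)
a=cv2.imread('pics/side1.png').astype(int);diff=np.abs(a-d['pixels'].astype(int)).sum(2)
for n,(x0,y0,x1,y1) in dict(beaker=(222,168,258,212),jar=(372,345,408,392),spool=(270,166,294,192)).items(): print(n,diff[y0:y1,x0:x1].mean())
st()
E
```

```text
time_s: 17.45
tcp_pos: [0.6159, -0.0028, 0.171]
eef_rot: [172.6, 89.9, -165.0]
contact_force: [-0.1, -0.1, 0.9]
gripper_width: 0.045
post top @z.098 [ 0.61836525 -0.00266907  0.098     ] depth [ 0.60976384 -0.00929625  0.09596147]
mark [ 0.6173326  -0.00277837  0.041     ]
beaker 14.789772727272727
jar 33.840425531914896
spool 12.693910256410257
t 17.5 tcp [ 0.6161 -0.0028  0.1712] toolx [-0.002 -0.001 -1.   ] yaw_y 112.4 yaw_z 22.4
F [-0.07  0.96  0.52] M [ 0.066 -0.129 -0.027] w 0.0449 j [ 17.9  16.1  -9.1  -0.  -64.9 -85.5]
```

View pics/s14.png

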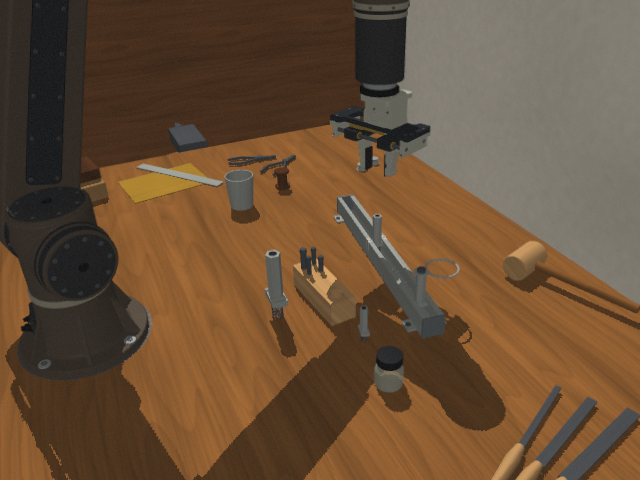

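The final view shows the post upright at the mark (377,227). The jar at (389,370), beaker at (240,190) and spool at (282,178) are where they started; the jar's image difference is the arm's shadow. Handing in.

```bash
python3 -c "
from h import *
print(order.close_job())"
```

```text
the job is handed in; nothing more can be done
None
```

The nut is locked across the channel at the pencil mark and standing on its own, and I handed the job in at about 17.5 s. I took the middle-sized nut from the block, lowered it lengthwise through the slot, pressed it to about z 21 mm with roughly 10.7 N on the spring, and turned it 90° clockwise. I then let it rise onto the lips, pulled up, released it and backed off.

**Last checks**
- **Pull:** it held 9.4–10.8 N for about 0.4 s with its height unchanged at about 26 mm. A sideways force of about 5–6 N came with the pull. After I relaxed, the vertical force was near 0, with about 1.8 N sideways until the fingers opened.
- **Position:** the post looks upright and its top measures about 1 mm from the mark in the side view. Its length is within about 1° of square, judged from the tool's yaw.
- **Beaker, jar and spool:** none has moved in the picture. The jar's pixels differ from the first image only because the arm's shadow falls on it.

**Disagreements**
- The camera showed the fingertips about 28 mm above the reported TCP. I gripped by the picture and by the nut's known resting height.
- The top and side cameras differed by about 2 mm in x. I used the side view, which agreed with the arm at the channel.

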